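Lock the cartridge shaft with its linchpin

ROBOT

A 6-joint arm with a two-finger parallel gripper is mounted at the origin on the work surface. World frame = base frame: x ahead of the robot, y to its left, z up, the work surface at z = 0. Lengths are in mm, angles in rad, forces in N, time in s.
With the tool pointing down it reaches from about 275 to 1000 mm from the base axis. Payload 8.4 kg.
Tool frame: the origin (TCP) lies midway between the tips of the shut fingers; the grasp point (between the pads) lies 19 mm behind it; z points along the fingers, y is the direction in which the jaws open and shut (so a half turn about z gives the same grasp; the last joint's range is limited). The gripper opens to 85 mm and grips with 20 to 120 N. Pads are 22 mm wide; open, the fingers measure 114 mm over their backs; the gripper's body (76 mm by 85 mm) begins 54 mm behind the grasp point. The pads swing forward as they close: fully open they stand 13 mm farther back than shut.
Start: joints at [1.224, 0.353, 1.633, -0, 1.155, -0.002], TCP at [211.254, 588.217, 198.381] pointing down, gripper open.
Joint ranges: [-2.63, 2.63], [-0.92, 2.1], [0.06, 2.66], [-1.3, 4.44], [0, 2.69], [-3.02, 3.02]. Speed limits (rad/s): [2.22, 2.22, 2.79, 3.14, 3.14, 3.14].

INTERFACE

Orientations are given as a unit quaternion [x, y, z, w].
In Python, from bench import env, optics, search_frame, pinpoint gives the robot as it stands.
- The arm moves only by the tool send_rows, never from a script. Its argument "steps" is one flat list of numbers, 7 for each row, row after row: the closure, from 0 (fully open) to 1 (shut), then the shift along the world's x, y, z in m, then the turn, a rotation vector about the world's x, y, z in degrees. In form: [claw, dx, dy, dz, rx, ry, rz, claw, dx, dy, dz, rx, ry, rz, ...]. A call has exactly 5 rows; each row shifts and turns the commanded pose from where the row before left it; what a row does not reach is not made up. A row lasts 1/10 s, in which the tool goes at most 50 mm and 8.59 degrees, less where a joint would pass 70% of its speed; a pose out of reach is approached as far as the arm can. A call is refused whole if a number of a shift passes 0.05 or a number of a turn 8.59, either way. A call with a gripper value outside its range is refused whole. The fingers move at their own pace and stop on an object; "newtons" is the grip in N (left out, the last holds). Time passes only in rows, so rows that do not move let the fingers close, or fill a call up. It gives the time, the measured TCP pose, the force and the opening at its end, in the units of the state.
- env.observe(): the state, without advancing time (a new reading comes with each control period).
- optics.camera(name): name is "scene" or "top"; returns the picture (384x512x3 uint8, red, green, blue); there is no depth.
- optics.calibration(name): a dict with "intrinsics" (3x3 intrinsics, pixels), "world_to_cam" (4x4, takes a point from world to camera coordinates). Camera axes: x right, y up, looking along -z (the intrinsics and any distortion apply to the point x, -y, -z); pixel columns grow to the right and rows downward; lengths in mm; the calibration is good to about 2 mm. A picture is of the moment at which its call begins. calibration takes no time and is no camera call.
- env.sign_off(): hands the job in, once; it reports no verdict.
Trained networks look in the newest picture that a camera, given by its name, has taken for a name from the list of things; names that differ only in an ending like _2 or _b are one class to them, and where a whole thing is asked for, a point or a joint stands for the part that bears it (a point fixed in the world has none). Each returns a list of dicts, best first, with "conf" (0 to 1); they miss things now and then, are a little off and sometimes report something else, mostly with a low value. They report only what shows in the picture. A call takes as long as a camera call.
- search_frame(camera, query): "bbox" ([left, top, right, bottom] in pixels, round what is visible of it).
- pinpoint(camera, query): "pixel" ([row, column] in pixels: a listed point, or the origin of a listed thing).
The state is a dict: "time": time; "joint_pos": joint angles; "qvel": joint speeds; "effort": joint torques, N m; "tool_pos": TCP position; "orientation": TCP orientation; "contact_force": force on the tool from outside, world axes, zero at the start; "torque": the same for the moment, N m; "gripper_width": opening from 0.0 (shut) to 1.0 (fully open).
Only numpy, scipy, OpenCV 4.12 (cv2) and the standard library are available. Lean on these libraries where they do the work, as an engineer would, in place of code of your own. Each camera call takes 0.05 s, during which the arm holds its last target.

TASK

Secure the cartridge on its steel shaft: take the linchpin from the pine block, feel for the hole in the top of the shaft without forcing the pin against the steel, and push it down gently but fully home with its ring sticking out past the shaft's free end. Then swing the ring down over the shaft's end until it hangs right beside the pin, let go, and leave everything else on the desk as it is.

Things in the scene. Friction and masses are not known exactly. Their poses are not given: they have to be found in the camera images.
- stand: Fixed aluminium bracket (base 120 x 90 x 12 mm, upright 40 x 60 mm, top 122 mm high) carrying a level steel shaft 24 mm wide, 20 mm high, with a black cartridge on it (64 mm wide, top 120 mm high, outer face at x 42 mm). Origin: base centre on the desk; x runs along the shaft's middle to its free end. Over 45 N between pin or ring and the stand, even as a knock, does damage.
- shaft_in (a point): Point on the stand at x 75, y 0, z 100 mm: on the middle line of the shaft's flat top. The shaft was set in or out, so the vertical through hole (11.5 mm wide, mouth bevel 1 mm, 15 mm short of the free end) lies 2 to 42 mm from here along stand +x: find it. 80 N friction holds the shaft. A sprung catch 12 mm down the hole presses about 10 N sideways on the pin; pushing it in takes 3 to 12 N.
- pin: Steel linchpin, 0.1 kg, upright in the pine block. Origin: on its axis at the underside of its flange (24 mm across, 3 mm thick), which rests on the block and at last on the shaft; z up, ring to +x. Below: round shank 10 mm, 34 mm long, narrowing to 8.8 mm over the last 3 mm. Above: neck 14 mm across; ring axle along y at z 6 mm, 50 mm long, 5 mm thick; grip knob from z 10 to 38 mm.
- knob (a point): Centre of the pin's square grip knob, 24 mm above the pin's origin. The knob is 16 x 16 mm, 28 mm tall, its flat faces square to the pin's x and y.
- ring (a joint): Angle of the pin's D-shaped ring of 5 mm wire, hinged on the axle: two legs at y -24 and +24 mm, straight for 34 mm, closing bar 46 mm from the axle. 0: sticks out level along the pin's +x; grows as the outer end swings down; 1.57: hangs straight down, closed, at its stop. The stiff hinge (0.03 N m) stays where it is left.
- holder: Pine block, 50 x 50 mm and 52 mm high, fixed to the desk, with a loose 13 mm vertical hole in the middle of its top, in which the pin stands. Origin: centre of its underside.
- tumbler: Green glass tumbler, 72 mm across, 95 mm high, standing on the desk. Origin: centre of its underside. Leave alone.
- cartridge: Spare black plastic cartridge, 60 x 34 x 60 mm, on the desk. Origin: centre of its underside. Leave alone.
- acrylic_box: Smoked acrylic box, 85 x 85 x 55 mm, with a round twist cap 18 mm high. Origin: centre of its underside. Leave alone.
- protractor: Flat stainless alignment protractor, 150 mm long and 4 mm thick, on the desk. Origin: centre of its underside. Leave alone.

How it is judged (in metres and radians):
On the way, in this order (a step that is already met when the one before it is completed fails the run):
1. the pin is fully home in the shaft's hole, its ring still open (z of pin in the frame of stand between 0.097 and 0.102 m and x of pin in the frame of stand between 0.073 and 0.121 m and y of pin in the frame of stand between -0.003 and 0.003 m and angle between pin's own z axis and vertical below 0.12 rad and value of joint ring below 1 rad), for 0.2 s.
2. the ring is swung down over the shaft's end (value of joint ring above 1.35 rad), for 0.2 s.
At the end, for the whole second after the job is handed in: Pin upright (0.12 rad) in the hole: flange within 2 mm of the shaft's top, axis within 3 mm of the shaft's middle line, released, at rest; ring closed round the shaft's end (above 1.35 rad), pin's x within 0.45 rad of the shaft's line (z of pin in the frame of stand between 0.097 and 0.102 m and x of pin in the frame of stand between 0.073 and 0.121 m and y of pin in the frame of stand between -0.003 and 0.003 m and angle between pin's own z axis and vertical below 0.12 rad and value of joint ring above 1.35 rad and angle between the x axis of pin and the x axis of stand, either way round below 0.45 rad and linear speed of pin below 0.02 m/s); the robot touches nothing.
It fails at once if the pin or its ring is pressed on the stand with more than 45 N (contact force between pin and stand above 45 N).
It fails at once if the tumbler is moved more than 15 mm or tipped (distance of tumbler from where it was at the start of the episode above 0.015 m or angle between tumbler's own z axis and vertical above 0.3 rad).
It fails at once if another thing on the desk is moved more than 15 mm (distance of any of cartridge, acrylic_box, protractor from where it was at the start of the episode above 0.015 m).
It also fails if it takes over 69 s, if anything falls off the work surface, if the arm or the gripper's body presses on something with over 40 N, if the wrist force passes 120 N, or if a joint passes its speed limit or range.

## Working session

There is one attempt and no reset: what is moved stays moved. The work goes in short steps, Python scripts to look and compute and a tool call to move; the robot and the scene stay as the last step left them, time stands still between calls to the robot, and variables do not carry over. Pictures are saved under pics/ and viewed, and the job is handed in when it is done.

Besides the shell and the picture viewer there is one more tool, called after "Request:" in YAML: its name, and indented under it one key for each argument. send_rows: Moves the arm, as the interface text tells. Its arguments: {"type":"object","properties":{"steps":{"type":"array"},"newtons":{"type":"number"}},"required":["steps"]}

```bash
ls; mkdir -p pics; python3 - <<'E'
from bench import env, optics, search_frame, pinpoint
import cv2
s=env.observe(); print({k:s[k] for k in s})
for c in ("scene","top"):
    im=optics.camera(c); cv2.imwrite(f"pics/{c}0.png",im[:,:,::-1])
    K=optics.calibration(c); print(c,K)
    for q in ("stand","pin","holder","tumbler","cartridge","acrylic_box","protractor"):
        r=pinpoint(c,q)[:2]; b=search_frame(c,q)[:1]; print(c,q,r,b)
    for q in ("knob","shaft_in"): print(c,q,pinpoint(c,q)[:2])
    print(env.observe()["time"])
E
```

```text
pics
{'time': 0.0, 'joint_pos': array([ 1.22359523e+00,  3.53673209e-01,  1.63420090e+00,  1.16444749e-05,
        1.15522865e+00, -2.41019196e-03]), 'qvel': array([ 1.00544389e-03, -1.25857038e-03,  1.29768321e-03,  2.04337702e-05,
        7.07491927e-04,  4.48052668e-04]), 'effort': array([-8.92466360e-04, -6.05255055e+01, -3.42069376e+01, -4.95317988e-05,
        9.25761822e-03, -8.30492240e-06]), 'tool_pos': array([211.0557953, 587.6728868, 197.6175234]), 'orientation': array([ 1.71545052e-01,  9.85175987e-01, -7.42619807e-04, -1.36560061e-04]), 'contact_force': array([-0.30972689, -0.50569051, -0.44518013]), 'torque': array([-0.01000609, -0.0097002 , -0.00061579]), 'gripper_width': 0.9972088031063777}
scene {'intrinsics': array([[448.50714384,   0.        , 258.23730445],
       [  0.        , 448.50714384, 187.3270544 ],
       [  0.        ,   0.        ,   1.        ]]), 'world_to_cam': array([[ 7.65310873e-01,  6.43655018e-01, -2.73582317e-03,
        -4.43240471e+02],
       [-3.49299958e-01,  4.18882988e-01,  8.38168588e-01,
         9.29954177e+01],
       [ 5.40637407e-0
[... 1605 characters left out ...]
, 225.3], 'conf': 0.77}]
top pin [{'pixel': [212.9, 358.0], 'conf': 0.57}] [{'bbox': [353.9, 211.7, 365.4, 218.6], 'conf': 0.65}]
top holder [{'pixel': [214.9, 354.0], 'conf': 0.62}] [{'bbox': [344.9, 207.9, 369.1, 225.3], 'conf': 0.68}]
top tumbler [] [{'bbox': [342.3, 123.9, 369.6, 152.3], 'conf': 0.77}]
top cartridge [{'pixel': [243.4, 186.3], 'conf': 0.8}] []
top acrylic_box [{'pixel': [159.3, 158.4], 'conf': 0.69}] [{'bbox': [134.7, 142.0, 174.3, 173.7], 'conf': 0.65}]
top protractor [{'pixel': [150.3, 308.0], 'conf': 0.92}] [{'bbox': [285.2, 138.8, 329.0, 159.5], 'conf': 0.86}]
top knob [{'pixel': [214.2, 363.9], 'conf': 0.64}]
top shaft_in [{'pixel': [172.9, 265.2], 'conf': 0.88}]
1.7
```

```bash
python3 - <<'E'
import cv2
a=cv2.imread("pics/scene0.png"); b=cv2.imread("pics/top0.png")
cv2.imwrite("pics/sc_crop.png",cv2.resize(a[130:330,120:320],None,fx=3,fy=3,interpolation=cv2.INTER_CUBIC))
cv2.imwrite("pics/top_crop.png",cv2.resize(b[110:260,130:380],None,fx=3,fy=3,interpolation=cv2.INTER_CUBIC))
E
```

```text
(no output)
```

View pics/sc_crop.png

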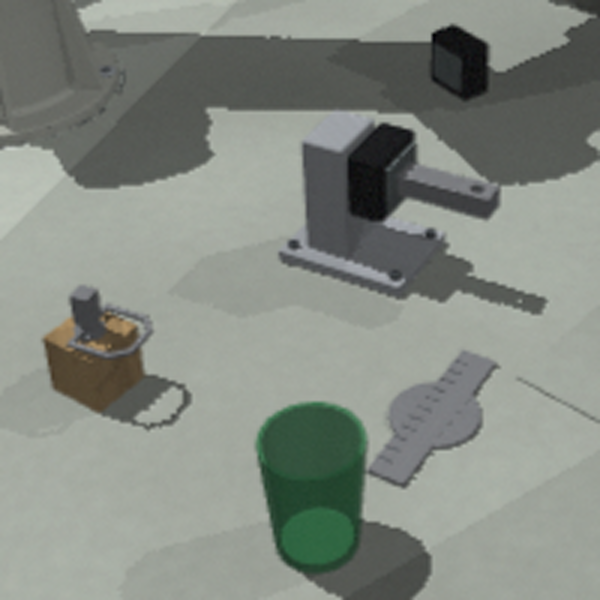

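View pics/top_crop.png

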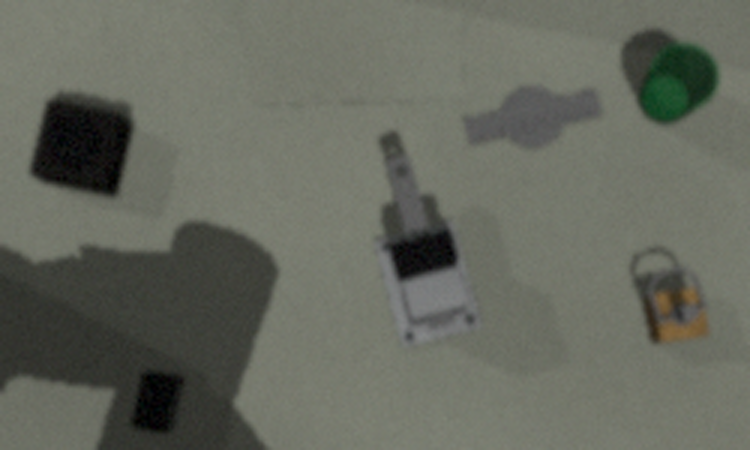

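View pics/scene0.png

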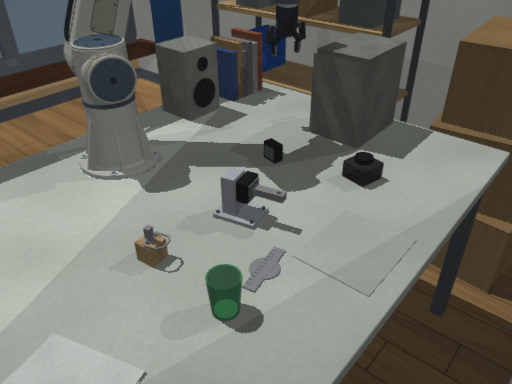

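```bash
cat > h.py <<'E'
import numpy as np, json, os
from bench import env, optics
if not os.path.exists('cal.npz'):
    d={}
    for c in ("scene","top"):
        k=optics.calibration(c); d[c+'K']=k['intrinsics']; d[c+'T']=k['world_to_cam']
    np.savez('cal.npz',**d)
C=np.load('cal.npz')
def proj(c,p):
    p=np.atleast_2d(p); T=C[c+'T']; K=C[c+'K']
    q=p@T[:3,:3].T+T[:3,3]; q=q*[1,-1,-1]
    u=q@K.T; return u[:,:2]/u[:,2:]
def ray(c,uv):
    T=C[c+'T']; K=C[c+'K']
    d=np.linalg.inv(K)@[uv[0],uv[1],1]; d=d*[1,-1,-1]
    return -T[:3,:3].T@T[:3,3], T[:3,:3].T@d
def atz(c,uv,z):
    o,d=ray(c,uv); return o+d*(z-o[2])/d[2]
def tri(uv1,uv2):
    A=[];b=[]
    for c,uv in(("scene",uv1),("top",uv2)):
        o,d=ray(c,uv); d/=np.linalg.norm(d); P=np.eye(3)-np.outer(d,d); A.append(P); b.append(P@o)
    A=np.vstack(A); b=np.hstack(b); x=np.linalg.lstsq(A,b,rcond=None)[0]
    return x, np.linalg.norm(A@x-b)
E
python3 - <<'E'
from h import *
print("knob",tri((146.5,229.7),(363.9,214.2)), "pin",tri((152.1,240.1),(358,212.9)),"holder",tri((149.3,257.4),(354,214.9)))
print("shaftin",tri((267.3,189.1),(265.2,172.9)),"stand",tri((240.2,214.2),(269.2,208.8)))
for n,s,t,z in(("knob",(146.5,229.7),(363.9,214.2),76),("pin",(152.1,240.1),(358,212.9),52),("holder",(149.3,257.4),(354,214.9),0),("shaft_in",(267.3,189.1),(265.2,172.9),100),("stand",(240.2,214.2),(269.2,208.8),0)):
    print(n,atz("scene",s,z).round(1),atz("top",t,z).round(1))
E
python3 - <<'E'
import cv2
a=cv2.imread("pics/scene0.png"); b=cv2.imread("pics/top0.png")
def crop(im,x0,y0,x1,y1,f,n):
    c=cv2.resize(im[y0:y1,x0:x1],None,fx=f,fy=f,interpolation=cv2.INTER_CUBIC)
    for x in range(x0,x1,10): cv2.line(c,((x-x0)*f,0),((x-x0)*f,6),(0,0,255),1); cv2.putText(c,str(x),((x-x0)*f,18),0,.35,(0,0,255),1)
    for y in range(y0,y1,10): cv2.line(c,(0,(y-y0)*f),(6,(y-y0)*f),(0,0,255),1); cv2.putText(c,str(y),(8,(y-y0)*f+4),0,.35,(0,0,255),1)
    cv2.imwrite(n,c)
crop(a,205,160,295,235,8,"pics/s_stand.png")
crop(b,245,145,300,230,7,"pics/t_stand.png")
crop(a,125,215,185,275,9,"pics/s_pin.png")
crop(b,330,185,380,230,12,"pics/t_pin.png")
E
```

```text
knob (array([ 453.45503386, -242.06574103,   86.63228511]), np.float64(5.213835177375589)) pin (array([ 458.84576306, -233.88101956,   54.34535961]), np.float64(2.820701000540824)) holder (array([ 452.50554116, -238.20706914,    1.68739476]), np.float64(5.420559508372373))
shaftin (array([577.84735324,  44.97595929, 103.07125696]), np.float64(7.615423834273181)) stand (array([482.77603507,  38.14791575, -15.83066229]), np.float64(0.33303291121316897))
knob [ 444.5 -232.2   76. ] [ 451.8 -247.8   76. ]
pin [ 457.9 -231.    52. ] [ 457.8 -236.    52. ]
holder [ 447.9 -239.8    0. ] [ 455.  -235.5    0. ]
shaft_in [571.7  44.1 100. ] [582.4  48.6 100. ]
stand [497.6  22.7   0. ] [481.3  38.2   0. ]
```

View pics/s_stand.png

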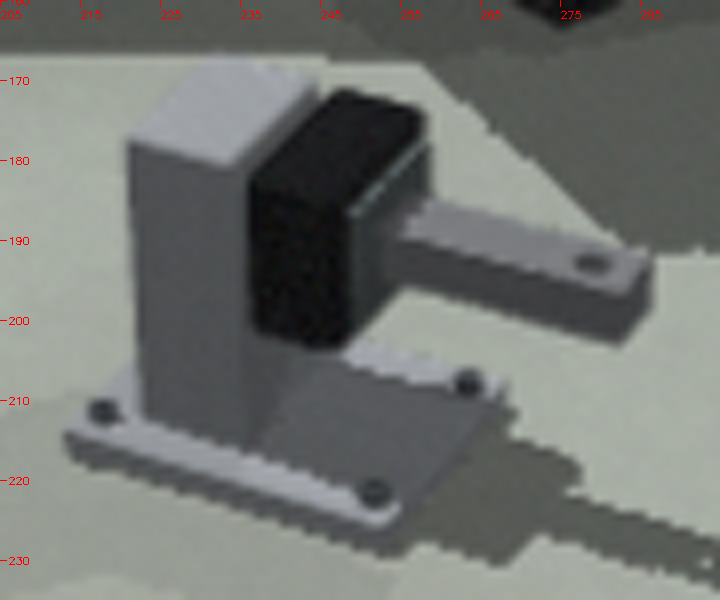

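View pics/t_stand.png

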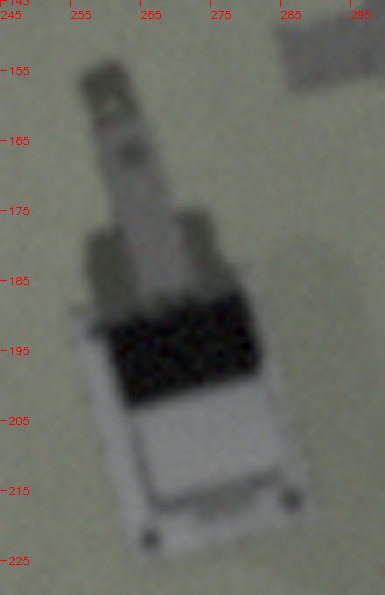

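View pics/s_pin.png

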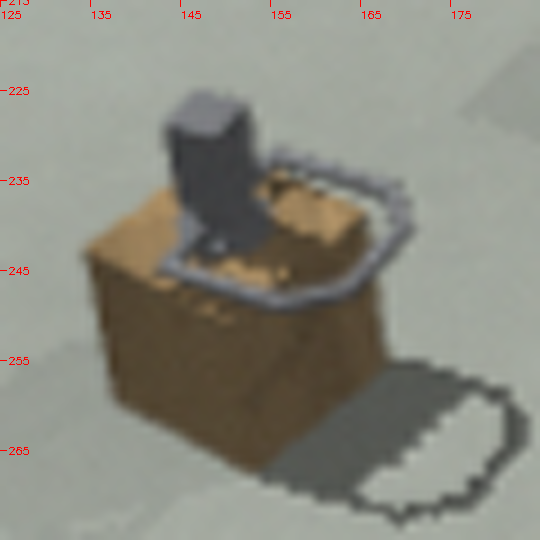

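View pics/t_pin.png

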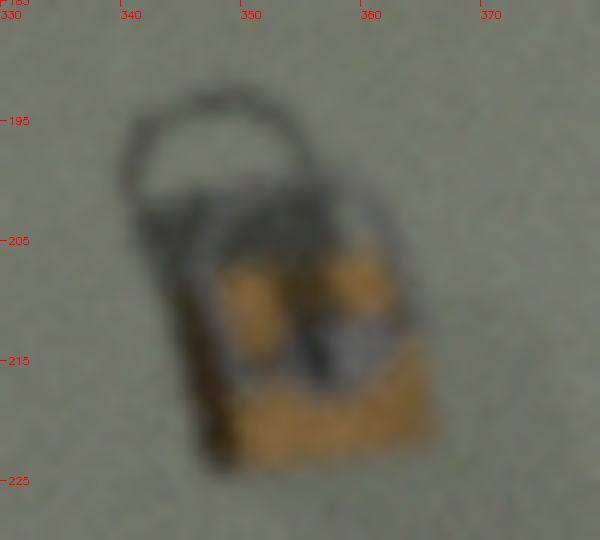

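```bash
cat > fit.py <<'E'
from h import *
from scipy.optimize import least_squares
def S(X,Y,f=8,x0=205,y0=160): return ((X+.5)/f-.5+x0,(Y+.5)/f-.5+y0)
def T(X,Y): return S(X,Y,7,245,145)
# params x,y,yaw,xe,xu,bi,bj
F=[("scene",S(65,432),lambda p:(-60,-45,12)),("scene",S(397,525),lambda p:(60,-45,12)),("scene",S(505,383),lambda p:(60,45,12)),
("scene",S(103,411),lambda p:(-60+p[5],-45+p[6],12)),("scene",S(375,492),lambda p:(60-p[5],-45+p[6],12)),("scene",S(468,383),lambda p:(60-p[5],45-p[6],12)),
("scene",S(128,142),lambda p:(p[4]-20,-30,122)),("scene",S(232,165),lambda p:(p[4]+20,-30,122)),("scene",S(318,82),lambda p:(p[4]+20,30,122)),
("scene",S(612,290),lambda p:(p[3],-12,100)),("scene",S(652,258),lambda p:(p[3],12,100)),("scene",S(620,346),lambda p:(p[3],-12,80)),("scene",S(592,262),lambda p:(p[3]-15,0,100)),
("scene",S(350,212),lambda p:(42,-32,120)),
("top",T(150,538),lambda p:(-60+p[5],45-p[6],12)),("top",T(291,499),lambda p:(-60+p[5],-45+p[6],12)),
("top",T(131,152),lambda p:(p[3]-15,0,100))]
def w(p,l): 
    c,s=np.cos(p[2]),np.sin(p[2]); return np.array([p[0]+c*l[0]-s*l[1],p[1]+s*l[0]+c*l[1],l[2]])
def res(p): return np.concatenate([proj(c,w(p,f(p)))[0]-uv for c,uv,f in F])
# separate camera offsets ? report residuals
r=least_squares(res,[490,30,.2,130,-20,10,10],loss='soft_l1')
p=r.x
if __name__=="__main__":
    print(p.round(3)); 
    for (c,uv,f),e in zip(F,res(p).reshape(-1,2)): print(c,f(p),e.round(2))
    print("hole",w(p,(p[3]-15,0,100)))
E
python3 fit.py
```

```text
[ 4.96433e+02  2.59790e+01  2.38000e-01  1.22814e+02 -1.96350e+01
  1.03800e+01  1.15600e+01]
scene (-60, -45, 12) [-0.39 -0.64]
scene (60, -45, 12) [-1.07  0.21]
scene (60, 45, 12) [ 0.71 -0.69]
scene (np.float64(-49.620017601085195), np.float64(-33.440192096225196), 12) [0.53 0.68]
scene (np.float64(49.620017601085195), np.float64(-33.440192096225196), 12) [0.11 0.71]
scene (np.float64(49.620017601085195), np.float64(33.440192096225196), 12) [-0.05  0.58]
scene (np.float64(-39.634922899154695), -30, 122) [-0.72 -1.04]
scene (np.float64(0.36507710084530487), -30, 122) [ 0.32 -0.16]
scene (np.float64(0.36507710084530487), 30, 122) [ 0.94 -0.96]
scene (np.float64(122.8144229035045), -12, 100) [1.1  0.26]
scene (np.float64(122.8144229035045), 12, 100) [ 0.05 -0.67]
scene (np.float64(122.8144229035045), -12, 80) [-0.12  0.04]
scene (np.float64(107.8144229035045), 0, 100) [-0.03 -0.23]
scene (42, -32, 120) [ 0.22 -0.92]
top (np.float64(-49.620017601085195), np.float64(33.440192096225196), 12) [ 0.89 -0.13]
top (np.float64(-49.620017601085195), np.float64(-33.440192096225196), 12) [0.85 0.04]
top (np.float64(107.8144229035045), 0, 100) [0.84 0.52]
hole [601.19740956  51.44106997 100.        ]
```

```bash
cat > fitpin.py <<'E'
from h import *
from scipy.optimize import least_squares
def S(X,Y,f=9,x0=125,y0=215): return ((X+.5)/f-.5+x0,(Y+.5)/f-.5+y0)
def T(X,Y): return S(X,Y,12,330,185)
def w(p,l):
    c,s=np.cos(p[2]),np.sin(p[2]); return np.array([p[0]+c*l[0]-s*l[1],p[1]+s*l[0]+c*l[1],l[2]])
B=[("scene",S(88,250),(-25,-25,52)),("scene",S(115,400),(-25,-25,0)),("scene",S(258,472),(25,-25,0)),("scene",S(385,360),(25,25,0)),("scene",S(367,212),(25,25,52)),
("top",T(435,430),(-25,-25,52)),("top",T(237,468),(-25,25,52))]
P=[("scene",S(163,127),(-8,-8,90)),("scene",S(240,135),(8,-8,90)),("scene",S(252,100),(8,8,90)),("scene",S(180,93),(-8,8,90)),
("scene",S(165,262),(0,-24,58)),("scene",S(285,300),(34,-24,58)),("scene",S(408,205),(46,8,58)),("scene",S(392,188),(34,24,58)),
("top",T(362,347),(0,0,90))]
def fit(F,x0):
    r=least_squares(lambda p:np.concatenate([proj(c,w(p,l))[0]-uv for c,uv,l in F]),x0,loss='soft_l1')
    print(r.x.round(3))
    for (c,uv,l) in F: print(c,l,(proj(c,w(r.x,l))[0]-uv).round(2))
    return r.x
if __name__=="__main__":
    fit(B,[455,-238,.2]); fit(P,[455,-238,.2])
    for s in (0,1):
      pass
E
python3 fitpin.py
```

```text
[ 4.53248e+02 -2.33111e+02  1.18000e-01]
scene (-25, -25, 52) [-0.21 -0.55]
scene (-25, -25, 0) [0.22 0.02]
scene (25, -25, 0) [-0.05  0.18]
scene (25, 25, 0) [0.98 0.27]
scene (25, 25, 52) [ 0.44 -0.43]
top (-25, -25, 52) [0.73 0.86]
top (-25, 25, 52) [ 1.21 -0.03]
[ 4.53523e+02 -2.34001e+02  3.58000e-01]
scene (-8, -8, 90) [-0.2  -0.53]
scene (8, -8, 90) [-2.47  0.08]
scene (8, 8, 90) [-0.04 -0.24]
scene (-8, 8, 90) [ 1.74 -0.92]
scene (0, -24, 58) [0.89 0.75]
scene (34, -24, 58) [ 0.96 -0.13]
scene (46, 8, 58) [-0.75  2.77]
scene (34, 24, 58) [-0.18 -0.7 ]
top (0, 0, 90) [ 0.74 -0.02]
```

```bash
python3 - <<'E'
from h import *; import cv2
from fitpin import w
a=cv2.imread("pics/scene0.png"); f=10;x0,y0=128,215
out=[]
for yaw in (.15,.25,.36):
    c=cv2.resize(a[y0:y0+50,x0:x0+50],None,fx=5,fy=5,interpolation=cv2.INTER_CUBIC); 
    p=[453.5,-234,yaw]
    def L(ls,close=True,off=(0,0)):
        q=np.array([proj("scene",w(p,l))[0] for l in ls]); q=((q-[x0,y0]+.5)*5-.5+np.array(off)).round().astype(int)
        cv2.polylines(c,[q.reshape(-1,1,2)],close,(0,0,255),1)
    L([(-8,-8,90),(8,-8,90),(8,8,90),(-8,8,90)]); L([(8,-8,90),(8,-8,62)],False);L([(-8,-8,90),(-8,-8,62)],False)
    t=np.linspace(0,1,9)
    import math
    curve=[(34+12*math.cos(a_),24*math.sin(a_),58) for a_ in np.linspace(-math.pi/2,math.pi/2,9)]
    L([(0,-24,58)]+curve+[(0,24,58)])
    out.append(c)
cv2.imwrite("pics/ov.png",np.hstack(out))
E
```

```text
(no output)
```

View pics/ov.png

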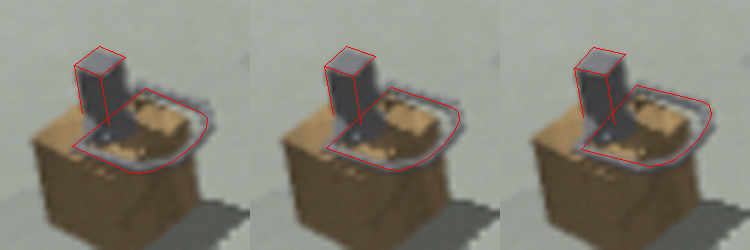

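```bash
cat > fit2.py <<'E'
from h import *; import cv2
from scipy.optimize import least_squares
from scipy.spatial.transform import Rotation as R
from fitpin import S,T
P=[(S(163,127),(-8,-8,38)),(S(240,135),(8,-8,38)),(S(252,100),(8,8,38)),(S(180,93),(-8,8,38))]
Rg=[(S(165,264),(0,-24)),(S(280,300),(34,-24)),(S(350,287),(46,-12)),(S(408,212),(46,12)),(S(392,188),(34,24)),(S(272,160),(0,24))]
def model(p):
    Rm=R.from_euler('zyx',[p[2],p[3],p[4]]).as_matrix(); o=np.array([p[0],p[1],52])
    k=[o+Rm@np.array(l) for _,l in P]
    c,s=np.cos(p[5]),np.sin(p[5])
    g=[o+Rm@np.array([l[0]*c,l[1],6-l[0]*s]) for _,l in Rg]
    return np.array(k+g)
uv=np.array([u for u,_ in P+Rg])
for fixed in (True,False):
  f=lambda p: np.concatenate([(proj("scene",model(p))-uv).ravel(),[p[3]*8,p[4]*8,p[5]*(1000 if fixed else 4)]])
  r=least_squares(f,[453,-234,.3,0,0,0],loss='soft_l1'); print(r.x.round(3),r.cost); print((proj("scene",model(r.x))-uv).round(2).tolist())
p=r.x
a=cv2.imread("pics/scene0.png");x0,y0=128,215;F=10
c=cv2.resize(a[y0:y0+50,x0:x0+50],None,fx=F,fy=F,interpolation=cv2.INTER_CUBIC)
q=proj("scene",model(p)); q=((q-[x0,y0]+.5)*F-.5).round().astype(int)
cv2.polylines(c,[q[:4].reshape(-1,1,2)],True,(0,0,255),1);cv2.polylines(c,[q[4:].reshape(-1,1,2)],True,(0,0,255),1)
cv2.imwrite("pics/ov2.png",c)
E
python3 fit2.py
```

```text
[ 4.53898e+02 -2.35235e+02  3.31000e-01 -1.20000e-02 -1.80000e-02
 -0.00000e+00] 5.177377807474656
[[-0.47, -0.55], [-2.84, 0.14], [-0.21, -0.02], [1.67, -0.78], [0.28, 0.6], [0.69, 0.13], [0.52, -0.42], [-0.33, 1.58], [-0.41, 0.0], [0.11, -0.16]]
[ 4.53947e+02 -2.35469e+02  3.25000e-01  8.00000e-03 -2.30000e-02
 -4.60000e-02] 4.9527038011063285
[[-0.27, -0.46], [-2.65, 0.37], [0.01, 0.2], [1.89, -0.7], [0.21, 0.68], [0.53, -0.05], [0.35, -0.7], [-0.44, 1.3], [-0.47, -0.19], [0.13, -0.09]]
```

View pics/ov2.png

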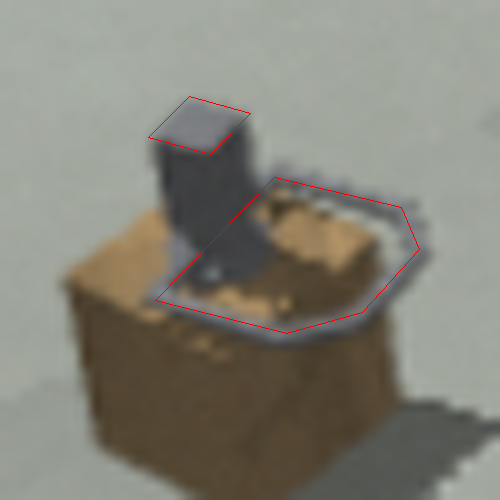

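Request:
send_rows:
  steps: [0,0.012,-0.041,0,0,0,-7,0,0.012,-0.041,0,0,0,-7,0,0.012,-0.041,0,0,0,-7,0,0.012,-0.041,0,0,0,-7,0,0.012,-0.041,0,0,0,-7]

```text
time: 2.2
tool_pos: [271.4, 381.7, 198.4]
orientation: [0.462, 0.887, 0.0, 0.0]
contact_force: [1.1, 0.2, -0.4]
gripper_width: 1.001
```

Request:
send_rows:
  steps: [0,0.012,-0.041,0,0,0,-7,0,0.012,-0.041,0,0,0,-7,0,0.012,-0.041,0,0,0,-7,0,0.012,-0.041,0,0,0,-7,0,0.012,-0.041,0,0,0,-7]

```text
time: 2.7
tool_pos: [331.5, 176.7, 198.7]
orientation: [0.707, 0.707, 0.0, 0.0]
contact_force: [0.7, 0.2, 0.2]
gripper_width: 0.998
```

Request:
send_rows:
  steps: [0,0.012,-0.041,0,0,0,-7,0,0.012,-0.041,0,0,0,-7,0,0.012,-0.041,0,0,0,-7,0,0.012,-0.041,0,0,0,-7,0,0.012,-0.041,0,0,0,-7]

```text
time: 3.2
tool_pos: [391.6, -28.6, 198.8]
orientation: [0.887, 0.461, 0.001, 0.0]
contact_force: [-0.3, 1.0, -0.3]
gripper_width: 0.998
```

Request:
send_rows:
  steps: [0,0.012,-0.041,0,0,0,-7,0,0.012,-0.041,0,0,0,-7,0,0.012,-0.041,0,0,0,-7,0,0.012,-0.041,0,0,0,-7,0,0.012,-0.041,0,0,0,-7]

```text
time: 3.7
tool_pos: [451.5, -233.8, 198.5]
orientation: [0.985, 0.173, 0.0, 0.0]
contact_force: [1.0, 0.1, -0.2]
gripper_width: 0.999
```

Request:
send_rows:
  steps: [0.4,0.002,-0.001,-0.03,0,0,0,0.4,0,0,-0.03,0,0,0,0.4,0,0,-0.015,0,0,0,0.4,0,0,0,0,0,0,0.4,0,0,0,0,0,0]

```text
time: 4.2
tool_pos: [453.5, -232.9, 123.8]
orientation: [0.984, 0.176, 0.0, 0.0]
contact_force: [-0.1, -0.7, -0.6]
gripper_width: 0.6
```

```bash
cat > snap.py <<'E'
import sys,cv2
from bench import optics
def crop(im,x0,y0,x1,y1,f,n):
    c=cv2.resize(im[y0:y1,x0:x1],None,fx=f,fy=f,interpolation=cv2.INTER_CUBIC)
    for x in range(x0,x1,10): cv2.line(c,((x-x0)*f,0),((x-x0)*f,6),(0,0,255),1); cv2.putText(c,str(x),((x-x0)*f,18),0,.35,(0,0,255),1)
    for y in range(y0,y1,10): cv2.line(c,(0,(y-y0)*f),(6,(y-y0)*f),(0,0,255),1); cv2.putText(c,str(y),(8,(y-y0)*f+4),0,.35,(0,0,255),1)
    cv2.imwrite(n,c)
# snap.py cam name x0 y0 x1 y1 f
cam,n=sys.argv[1:3]; v=list(map(int,sys.argv[3:]))
im=optics.camera(cam)[:,:,::-1]; cv2.imwrite(f"pics/{n}_full.png",im); crop(im,*v,f"pics/{n}.png")
E
python3 snap.py scene s1 110 170 200 270 6; python3 snap.py top t1 320 170 390 240 8
```

```text
(no output)
```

View pics/s1.png

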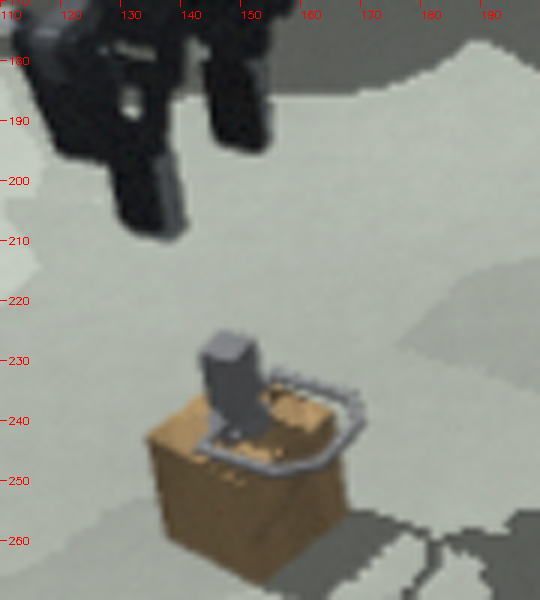

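View pics/t1.png

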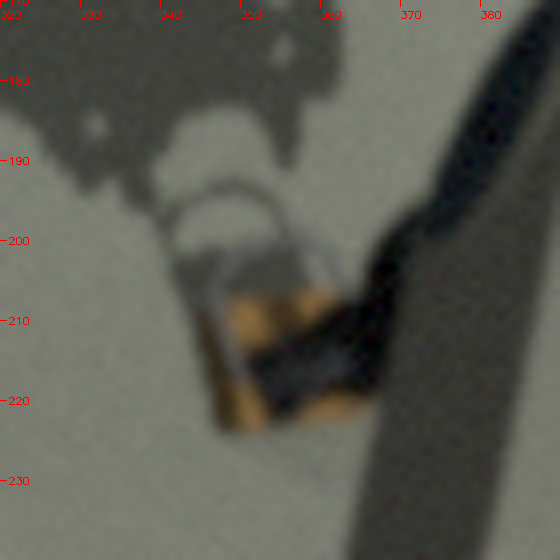

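```bash
python3 - <<'E'
from h import *
s=env.observe(); t=s['tool_pos']; print(t)
q=s['orientation']; ph=np.arctan2(q[1],q[0]); x=np.array([np.cos(2*ph),np.sin(2*ph),0]); y=np.array([np.sin(2*ph),-np.cos(2*ph),0]); print(x,y, "pin yaw equiv",2*ph)
for back in (2,5):
  for sgn in (1,-1):
    for dy in (25.5,40):
      print(back,sgn,dy,[(proj("scene",t+sgn*dy*y+dx*x+[0,0,back])[0]).round(1).tolist() for dx in (-11,11)])
print(proj("scene",[454,-234.5,90]))
E
```

```text
[ 454.08217193 -233.11898529  124.59568348]
[0.93815992 0.34620221 0.        ] [ 0.34620221 -0.93815992  0.        ] pin yaw equiv 0.3535199346778284
2 1 25.5 [[134.9, 219.1], [143.8, 221.2]]
2 1 40 [[131.1, 223.0], [140.1, 225.1]]
2 -1 25.5 [[147.5, 206.1], [156.1, 208.0]]
2 -1 40 [[151.0, 202.6], [159.5, 204.5]]
5 1 25.5 [[134.7, 218.0], [143.6, 220.1]]
5 1 40 [[130.9, 221.8], [139.8, 224.0]]
5 -1 25.5 [[147.4, 205.0], [156.0, 206.9]]
5 -1 40 [[150.8, 201.5], [159.3, 203.4]]
[[147.46719458 226.96635562]]
```

```bash
python3 - <<'E'
from h import *
print(proj("scene",[[211,588,198],[211,588,211]]), proj("top",[[454,-233,124],[454,-233,160]]))
import cv2
a=cv2.imread("pics/scene0.png"); cv2.imwrite("pics/g0.png",cv2.resize(a[0:70,250:330],None,fx=7,fy=7,interpolation=cv2.INTER_CUBIC))
a=cv2.imread("pics/s1_full.png"); cv2.imwrite("pics/g1.png",cv2.resize(a[100:260,60:260],None,fx=4,fy=4,interpolation=cv2.INTER_CUBIC))
E
```

```text
[[285.20691786  66.30044171]
 [285.31699927  62.69211226]] [[362.99665454 212.47228637]
 [366.25172461 211.55790335]]
```

View pics/g0.png

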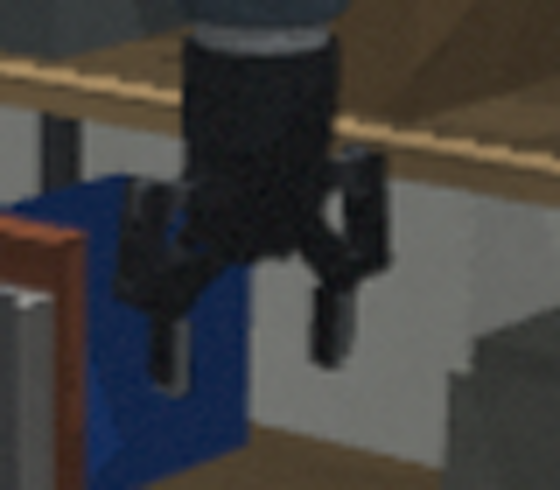

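View pics/g1.png

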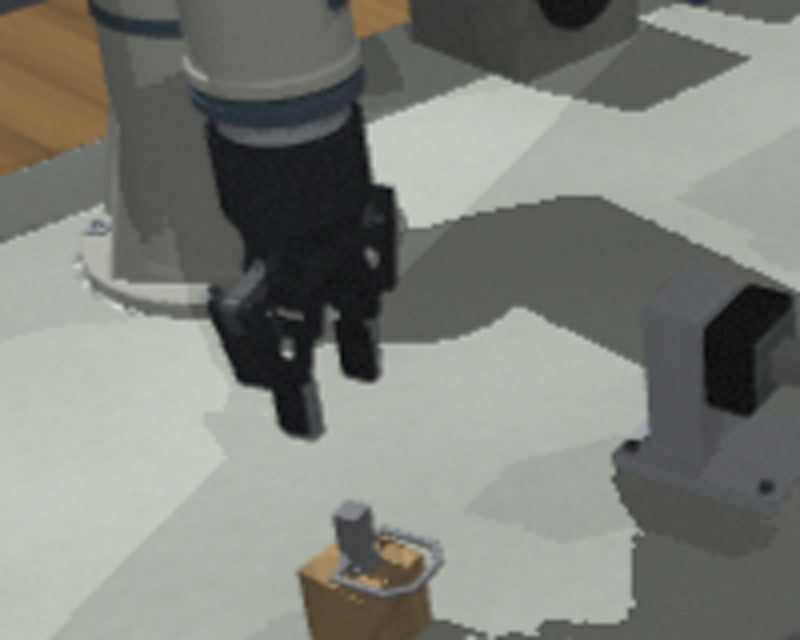

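Request:
send_rows:
  steps: [0.4,0,-0.001,-0.015,0,0,0,0.4,0,0,-0.015,0,0,0,0.4,0,0,-0.01,0,0,0,0.4,0,0,0,0,0,0,0.4,0,0,0,0,0,0]

```text
time: 4.8
tool_pos: [453.6, -233.9, 84.0]
orientation: [0.984, 0.176, 0.0, 0.0]
contact_force: [0.7, 0.1, 0.2]
gripper_width: 0.6
```

```bash
python3 snap.py scene s2 110 170 200 270 6; python3 snap.py top t2 320 170 390 240 8
```

```text
(no output)
```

View pics/s2.png

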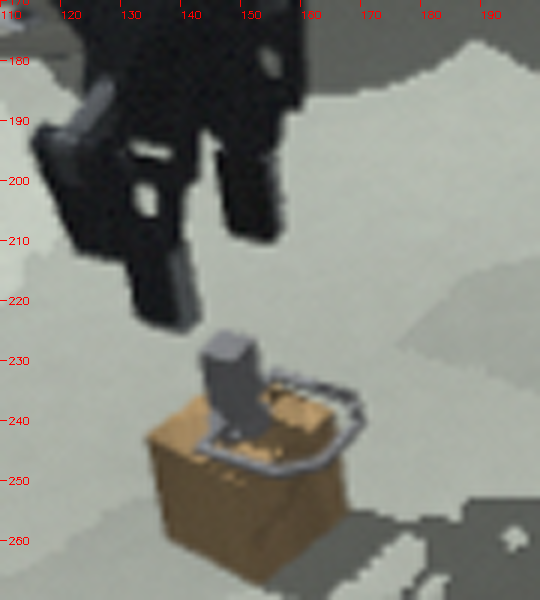

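View pics/t2.png

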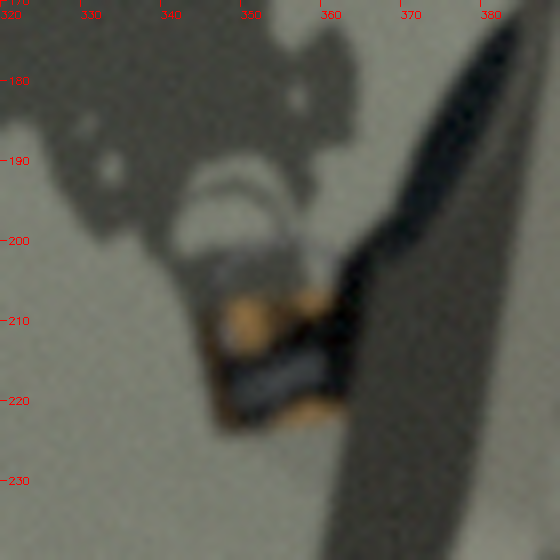

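Request:
send_rows:
  steps: [0.4,0,0,-0.01,0,0,0,0.4,0,0,-0.009,0,0,0,0.4,0,0,0,0,0,0,0.4,0,0,0,0,0,0,0.4,0,0,0,0,0,0]

```text
time: 5.4
tool_pos: [453.3, -233.8, 64.4]
orientation: [0.984, 0.176, -0.0, -0.0]
contact_force: [0.3, -0.0, -0.7]
gripper_width: 0.601
```

```bash
python3 snap.py scene s3 110 170 200 270 6;python3 -c "
from h import *
t=np.array([442.6,-203,0]); print(proj('top',[t+[0,0,z] for z in (66,90,105,125)]))"
```

```text
[[348.5365552  217.78001793]
 [350.27374866 217.31806293]
 [351.39686418 217.01940372]
 [352.94143744 216.60867035]]
```

View pics/s3.png

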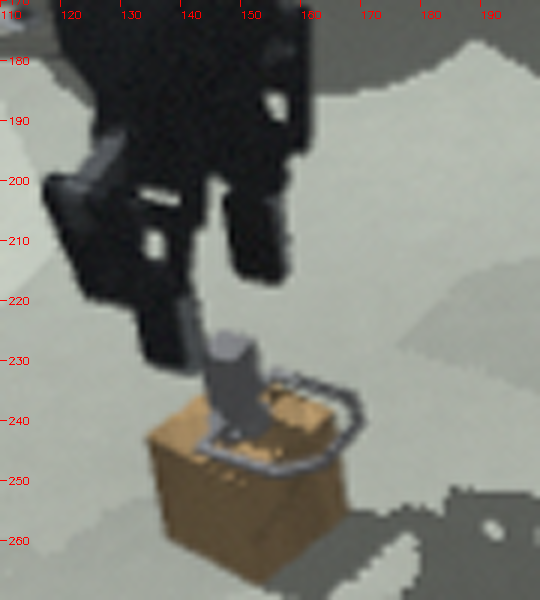

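Request:
send_rows:
  newtons: 30
  steps: [0.7,0,0,0,0,0,0,0.8,0,0,0,0,0,0,0.9,0,0,0,0,0,0,0.9,0,0,0,0,0,0,0.9,0,0,0,0,0,0]

```text
time: 5.95
tool_pos: [453.2, -233.8, 64.4]
orientation: [0.984, 0.176, 0.0, -0.0]
contact_force: [-0.2, 0.6, 0.1]
gripper_width: 0.098
```

```bash
python3 snap.py scene s4 110 170 200 270 6
```

```text
(no output)
```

View pics/s4.png

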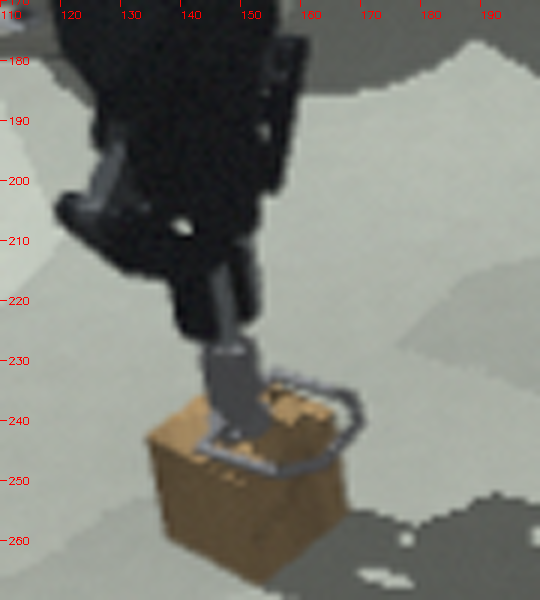

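Request:
send_rows:
  steps: [0.4,0,0,0.01,0,0,0,0.4,0,0,0,0,0,0,0.55,0,0,0,0,0,0,0.55,0,0,-0.01,0,0,0,0.55,0,0,-0.01,0,0,0]

```text
time: 6.5
tool_pos: [453.3, -233.8, 53.7]
orientation: [0.984, 0.176, 0.0, 0.0]
contact_force: [-0.7, -0.3, -0.7]
gripper_width: 0.447
```

Request:
send_rows:
  steps: [0.55,0,0,-0.004,0,0,0,0.55,0,0,-0.004,0,0,0,0.55,0,0,-0.003,0,0,0,0.55,0,0,-0.002,0,0,0,0.55,0,0,0,0,0,0]

```text
time: 7.0
tool_pos: [453.2, -233.7, 41.2]
orientation: [0.984, 0.176, -0.0, -0.0]
contact_force: [0.9, 0.1, 0.5]
gripper_width: 0.447
```

```bash
python3 snap.py scene s5 110 170 200 270 6
```

```text
(no output)
```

View pics/s5.png

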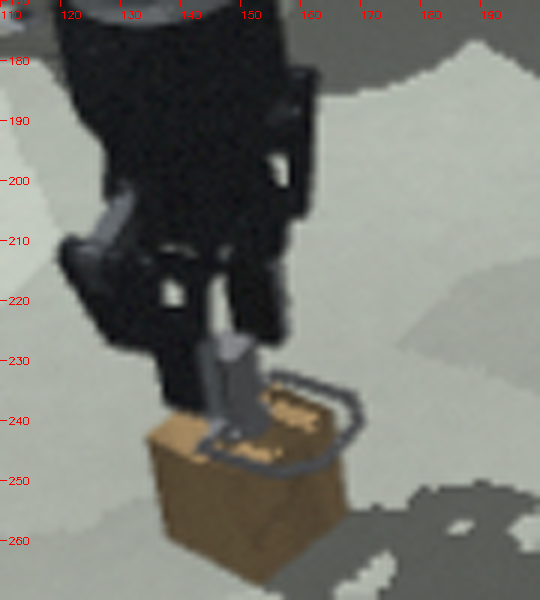

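```bash
python3 - <<'E'
from h import *
s=env.observe(); t=s['tool_pos']; print(t)
q=s['orientation']; ph=np.arctan2(q[1],q[0]); x=np.array([np.cos(2*ph),np.sin(2*ph),0]); y=np.array([np.sin(2*ph),-np.cos(2*ph),0])
for b in (30,35):
  for sgn in (1,-1):
    for dy in (19,33.5):
      print(b,sgn,dy,[(proj("scene",t+sgn*dy*y+dx*x+[0,0,b])[0]).round(1).tolist() for dx in (-11,11)])
E
python3 - <<'E'
import cv2
a=cv2.imread("pics/s5_full.png"); cv2.imwrite("pics/s5z.png",cv2.resize(a[205:255,125:175],None,fx=12,fy=12,interpolation=cv2.INTER_CUBIC)*1)
E
```

```text
[ 453.31131214 -233.8129961    41.38681718]
30 1 19 [[139.8, 237.2], [148.4, 239.4]]
30 1 33.5 [[136.2, 241.2], [144.9, 243.4]]
30 -1 19 [[148.9, 227.3], [157.3, 229.3]]
30 -1 33.5 [[152.2, 223.6], [160.5, 225.6]]
35 1 19 [[139.5, 235.5], [148.1, 237.6]]
35 1 33.5 [[135.9, 239.4], [144.6, 241.6]]
35 -1 19 [[148.6, 225.6], [157.0, 227.6]]
35 -1 33.5 [[151.9, 221.9], [160.3, 223.9]]
```

View pics/s5z.png

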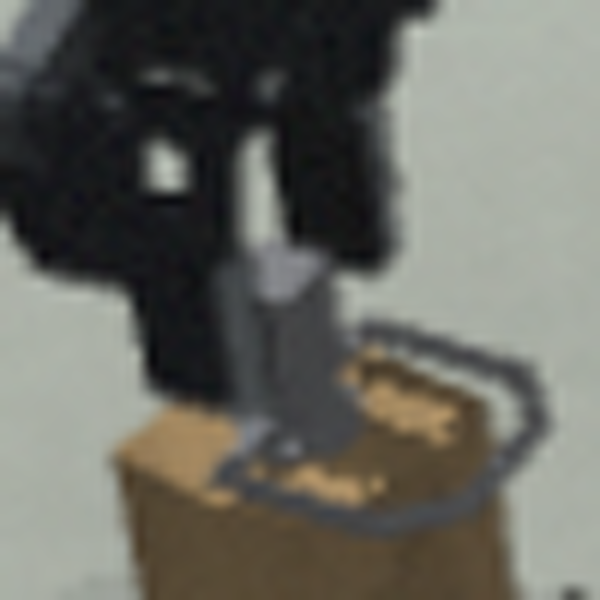

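Request:
send_rows:
  steps: [0.55,0,0,-0.004,0,0,0,0.55,0,0,-0.004,0,0,0,0.55,0,0,-0.002,0,0,0,0.55,0,0,0,0,0,0,0.55,0,0,0,0,0,0]

```text
time: 7.55
tool_pos: [453.2, -233.8, 31.3]
orientation: [0.984, 0.176, -0.0, -0.0]
contact_force: [0.5, -0.6, 0.3]
gripper_width: 0.452
```

```bash
python3 snap.py scene s6 125 205 175 255 12
```

```text
(no output)
```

View pics/s6.png

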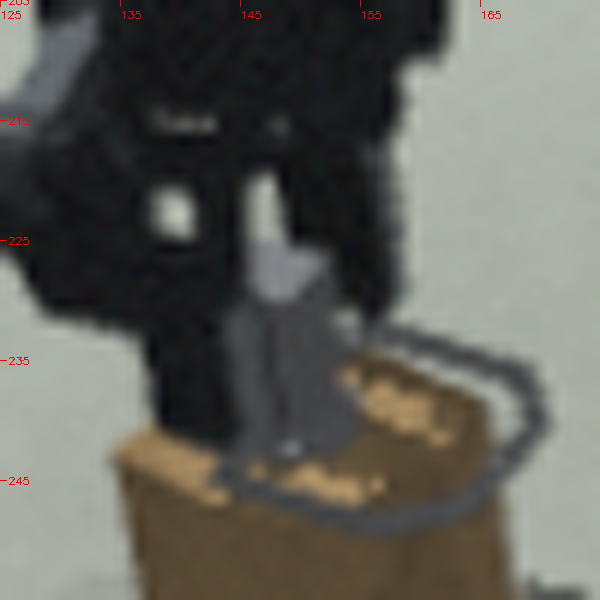

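Request:
send_rows:
  newtons: 50
  steps: [0.7,0,0,0,0,0,0,0.9,0,0,0,0,0,0,0.95,0,0,0,0,0,0,0.95,0,0,0,0,0,0,0.95,0,0,0,0,0,0]

```text
time: 8.1
tool_pos: [453.4, -233.9, 31.6]
orientation: [0.984, 0.176, 0.0, 0.0]
contact_force: [-1.6, 0.9, 6.0]
gripper_width: 0.174
```

```bash
python3 snap.py scene s7 125 205 175 255 12; python3 -c "
from h import *
s=env.observe();print(s['contact_force'],s['torque'])"
```

```text
[0.03692321 0.62171342 5.38498636] [ 0.09377671  0.15199836 -0.00466914]
```

View pics/s7.png

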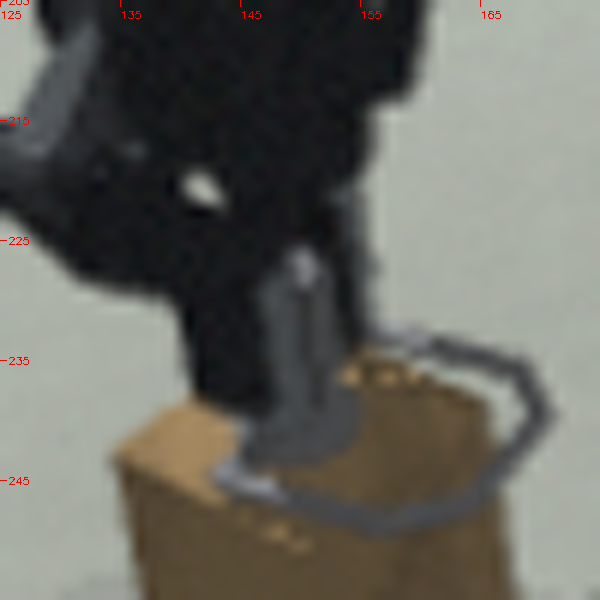

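Request:
send_rows:
  steps: [0.95,0,0,0.01,0,0,0,0.95,0,0,0.02,0,0,0,0.95,0,0,0.03,0,0,0,0.95,0,0,0.03,0,0,0,0.95,0,0,0.03,0,0,0]

```text
time: 8.65
tool_pos: [452.9, -233.6, 152.8]
orientation: [0.984, 0.176, -0.0, -0.0]
contact_force: [0.6, 0.1, -1.0]
gripper_width: 0.179
```

Request:
send_rows:
  steps: [0.95,0.01,0.02,0,0,0,-1.3,0.95,0.015,0.028,0,0,0,-1.3,0.95,0.015,0.03,0,0,0,-1.3,0.95,0.015,0.03,0,0,0,-1.3,0.95,0.015,0.03,0,0,0,-1.3]

```text
time: 9.15
tool_pos: [523.5, -94.6, 151.8]
orientation: [0.993, 0.119, 0.0, 0.0]
contact_force: [-0.1, -0.7, -0.9]
gripper_width: 0.18
```

Request:
send_rows:
  steps: [0.95,0.015,0.03,0,0,0,0,0.95,0.015,0.03,0,0,0,0,0.95,0.015,0.03,0,0,0,0,0.95,0.015,0.03,0,0,0,0,0.95,0.017,0.027,0,0,0,0]

```text
time: 9.65
tool_pos: [600.3, 52.8, 151.7]
orientation: [0.993, 0.12, -0.0, -0.0]
contact_force: [-0.1, -0.2, -1.2]
gripper_width: 0.177
```

```bash
python3 snap.py scene s8 235 140 305 215 8;python3 snap.py top t8 235 130 305 205 8; python3 -c "
from h import *
s=env.observe();print(s['tool_pos'],s['contact_force'],s['orientation'])"
```

```text
[602.02277681  54.29048103 151.79822648] [ 0.12282423 -0.70102858 -0.5405523 ] [ 9.92664499e-01  1.20897742e-01  8.67953965e-04 -4.17428964e-04]
```

View pics/s8.png

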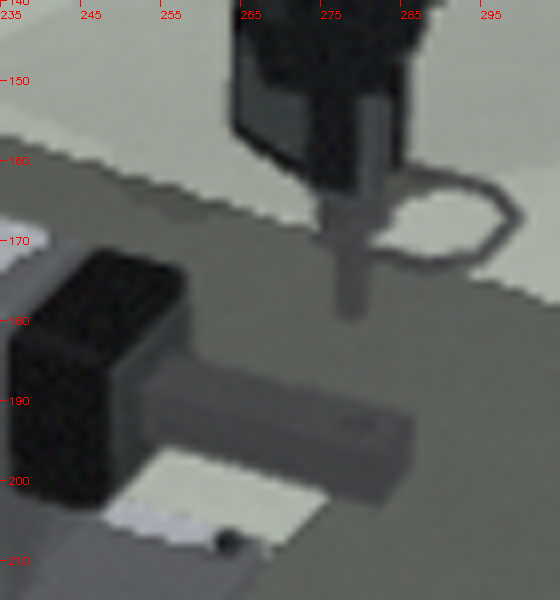

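View pics/t8.png

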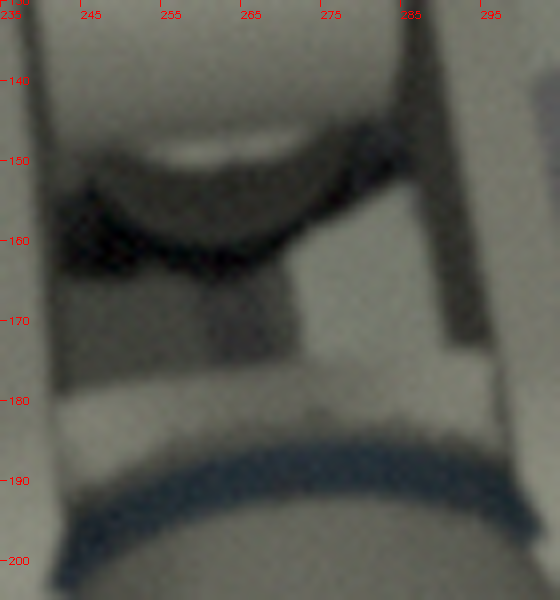

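```bash
python3 - <<'E'
import cv2,numpy as np
from h import *
a=cv2.imread("pics/scene0.png").astype(float); b=cv2.imread("pics/s8_full.png").astype(float)
def z(im,x0,y0,x1,y1,f,lo,hi):
    c=cv2.resize(im[y0:y1,x0:x1],None,fx=f,fy=f,interpolation=cv2.INTER_CUBIC); c=np.clip((c-lo)/(hi-lo)*255,0,255).astype(np.uint8)
    for x in range(x0,x1,2): cv2.line(c,(int((x-x0+.5)*f),0),(int((x-x0+.5)*f),5),(0,0,255),1); 
    for x in range(x0,x1,4): cv2.putText(c,str(x),((x-x0)*f,16),0,.35,(0,0,255),1)
    for y in range(y0,y1,2): cv2.line(c,(0,int((y-y0+.5)*f)),(5,int((y-y0+.5)*f)),(0,0,255),1); cv2.putText(c,str(y),(8,int((y-y0+.5)*f)+4),0,.35,(0,0,255),1)
    return c
A=z(a,268,160,292,208,12,30,180);B=z(b,268,160,292,208,12,30,120)
cv2.imwrite("pics/cmp.png",np.hstack([A,B]))
for t in ([600.3,52.8,138.3],[602,54.3,138.3]): print(proj("scene",[t,np.array(t)+[0,0,-38]]))
print(proj("scene",[[601.2,51.4,100],[601.2,51.4,138]]))
E
```

```text
[[278.93854176 178.45046609]
 [278.59066994 191.61264761]]
[[279.88020145 178.43645722]
 [279.51459006 191.59840391]]
[[278.52688325 192.08804566]
 [278.8739218  178.92010875]]
```

View pics/cmp.png

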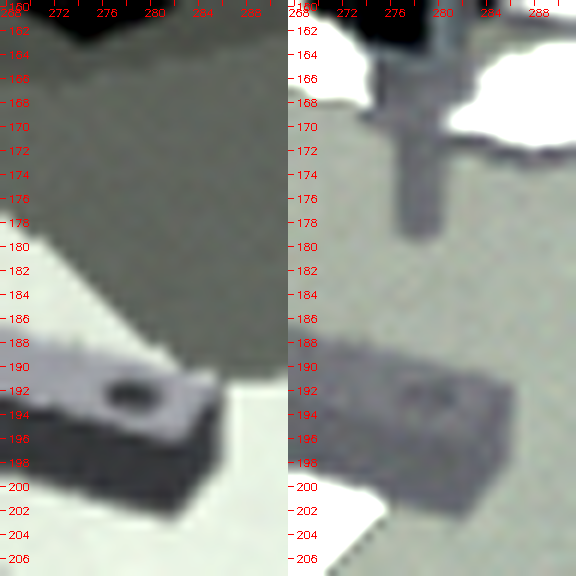

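```bash
python3 - <<'E'
from h import *
a=atz("scene",(278.15+.35,178.6),138.3); b=atz("scene",(278.7,192.4),100); print(a,b,b-a)
s=env.observe(); print(s['tool_pos'])
for d in ([10,0,0],[0,10,0]): print(proj("scene",np.array([601,52,100])+d)-proj("scene",[601,52,100]))
c,s=np.cos(.238),np.sin(.238); d=(b-a)[:2]; print(d@[c,s],d@[-s,c])
E
```

```text
[599.90779884  51.58827672 138.3       ] [602.3709438   50.58432217 100.        ] [  2.46314496  -1.00395455 -38.3       ]
[602.02277681  54.29048103 151.79822648]
[[3.24072557 1.45601203]]
[[ 2.49448189 -1.72706771]]
2.157020645161491 -1.556364281622996
```

Request:
send_rows:
  steps: [0.95,0.002,-0.001,-0.01,0,0,0,0.95,0,0,-0.01,0,0,0,0.95,0,0,-0.01,0,0,0,0.95,0,0,0,0,0,0,0.95,0,0,0,0,0,0]

```text
time: 10.25
tool_pos: [601.7, 49.6, 120.9]
orientation: [0.993, 0.119, -0.001, -0.0]
contact_force: [-0.2, -0.2, -0.7]
gripper_width: 0.171
```

```bash
cat > cmp.py <<'E'
import cv2,numpy as np,sys
from h import *
b=optics.camera("scene")[:,:,::-1]; n=sys.argv[1]; cv2.imwrite(f"pics/{n}_full.png",b); b=b.astype(float)
x0,y0,x1,y1,f=262,165,298,207,16; lo,hi=float(sys.argv[2]),float(sys.argv[3])
c=cv2.resize(b[y0:y1,x0:x1],None,fx=f,fy=f,interpolation=cv2.INTER_CUBIC); c=np.clip((c-lo)/(hi-lo)*255,0,255).astype(np.uint8)
for x in range(x0,x1,2): cv2.line(c,(int((x-x0+.5)*f),0),(int((x-x0+.5)*f),5),(0,0,255),1)
for x in range(x0,x1,4): cv2.putText(c,str(x),((x-x0)*f,16),0,.35,(0,0,255),1)
for y in range(y0,y1,2): cv2.line(c,(0,int((y-y0+.5)*f)),(5,int((y-y0+.5)*f)),(0,0,255),1); cv2.putText(c,str(y),(8,int((y-y0+.5)*f)+4),0,.35,(0,0,255),1)
cv2.imwrite(f"pics/{n}.png",c); s=env.observe(); print(s['time'],s['tool_pos'],s['contact_force'],s['torque'])
E
python3 cmp.py s9 30 120
```

```text
10.3 [602.18761615  49.74608623 121.38062944] [-1.10413822 -0.10639105 -0.97870477] [ 0.01385118  0.0315799  -0.0097739 ]
```

View pics/s9.png

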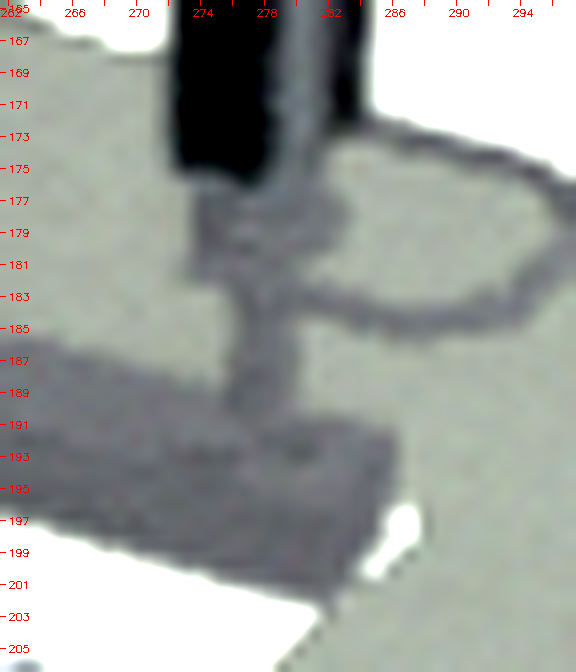

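Request:
send_rows:
  steps: [0.95,0.002,-0.0005,0,0,0,0,0.95,0,0,-0.002,0,0,0,0.95,0,0,-0.002,0,0,0,0.95,0,0,0,0,0,0,0.95,0,0,0,0,0,0]

```text
time: 10.8
tool_pos: [604.2, 49.8, 117.3]
orientation: [0.993, 0.12, -0.0, -0.0]
contact_force: [-0.1, -1.0, -0.3]
gripper_width: 0.177
```

```bash
python3 cmp.py s10 30 120
```

```text
10.85 [604.20761347  49.7582733  117.37535142] [ 0.24528992  0.3530994  -1.4268197 ] [-0.0308354   0.03945296  0.00240602]
```

View pics/s10.png

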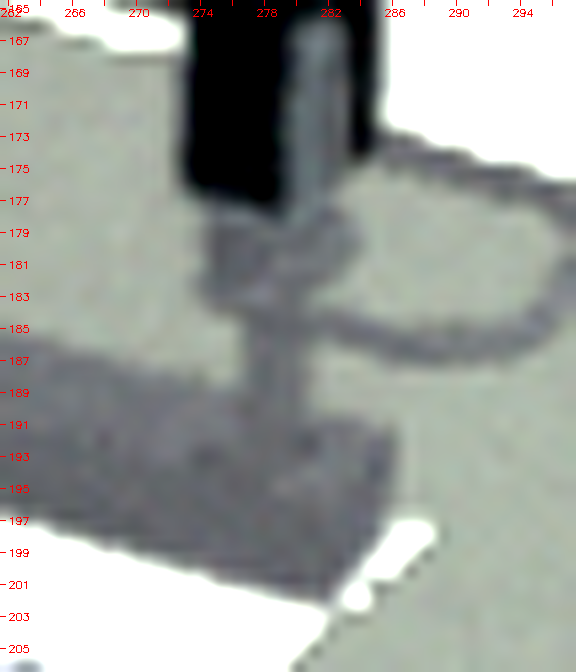

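Request:
send_rows:
  steps: [0.95,0,0,-0.001,0,0,0,0.95,0,0,-0.001,0,0,0,0.95,0,0,-0.0005,0,0,0,0.95,0,0,-0.0005,0,0,0,0.95,0,0,0,0,0,0]

```text
time: 11.35
tool_pos: [604.2, 49.7, 114.3]
orientation: [0.993, 0.12, -0.0, 0.0]
contact_force: [-0.2, 0.3, -0.4]
gripper_width: 0.174
```

Request:
send_rows:
  steps: [0.95,0,0,-0.0005,0,0,0,0.95,0,0,-0.0005,0,0,0,0.95,0,0,-0.0005,0,0,0,0.95,0,0,0,0,0,0,0.95,0,0,0,0,0,0]

```text
time: 11.85
tool_pos: [604.5, 49.8, 113.4]
orientation: [0.993, 0.12, 0.0, -0.0]
contact_force: [-1.9, 0.5, 6.4]
gripper_width: 0.174
```

Request:
send_rows:
  steps: [0.95,-0.0005,0.0001,0,0,0,0,0.95,-0.0005,0.0001,0,0,0,0,0.95,0,0,0,0,0,0,0.95,0,0,0,0,0,0,0.95,0,0,0,0,0,0]

```text
time: 12.35
tool_pos: [604.1, 49.8, 113.4]
orientation: [0.993, 0.12, 0.001, 0.0]
contact_force: [1.5, -1.1, 4.9]
gripper_width: 0.177
```

```bash
cat > st.py <<'E'
from h import *
s=env.observe(); np.set_printoptions(precision=2,suppress=True)
F=s['contact_force'];c,n=np.cos(.238),np.sin(.238)
print(s['time'],s['tool_pos'],F,"standF",F[0]*c+F[1]*n,-F[0]*n+F[1]*c,s['torque']); d=s['tool_pos'][:2]-[496.4,26.0]; print("standpos",d[0]*c+d[1]*n,-d[0]*n+d[1]*c)
E
python3 st.py
```

```text
12.35 [604.1   49.83 113.38] [ 1.52 -1.13  4.86] standF 1.2135915836130715 -1.4592822597459105 [-0.28 -0.28 -0.03]
standpos 110.2859119599135 -2.2340344843706177
```

```bash
sed -i 's/x0,y0,x1,y1,f=262,165,298,207,16/x0,y0,x1,y1,f=266,178,292,204,24/' cmp.py; python3 cmp.py s11 60 105
```

```text
12.4 [604.09016738  49.82077647 113.395076  ] [ 1.08823146 -1.37673331  5.47892944] [-0.22993962 -0.35308508 -0.01900042]
```

View pics/s11.png

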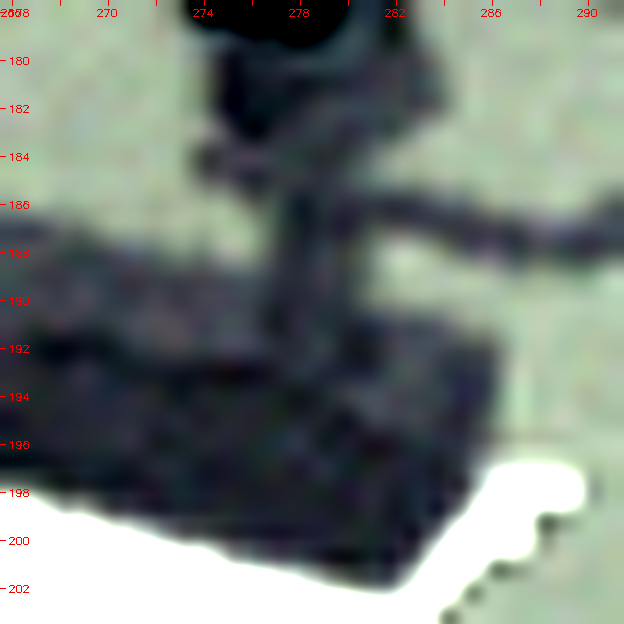

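Request:
send_rows:
  steps: [0.95,-0.0001,0.0005,0.0001,0,0,0,0.95,-0.0001,0.0005,0,0,0,0,0.95,-0.0001,0.0005,0,0,0,0,0.95,-0.0001,0.0005,0,0,0,0,0.95,0,0,0,0,0,0]

```text
time: 12.9
tool_pos: [601.6, 52.3, 112.1]
orientation: [0.993, 0.12, -0.001, -0.0]
contact_force: [-0.1, -0.1, -1.2]
gripper_width: 0.174
```

```bash
python3 st.py
```

```text
12.9 [601.63  52.26 112.1 ] [-0.11 -0.09 -1.18] standF -0.12554778837125447 -0.06540577587179479 [-0.03  0.03  0.05]
standpos 108.4589338673307 0.7114909572575776
```

Request:
send_rows:
  steps: [0.95,0,0,0,0,0,0,0.95,0,0,0,0,0,0,0.95,0,0,0,0,0,0,0.95,0,0,0,0,0,0,0.95,0,0,0,0,0,0]

```text
time: 13.4
tool_pos: [602.8, 51.9, 113.0]
orientation: [0.993, 0.12, 0.0, -0.0]
contact_force: [0.2, -0.4, -0.2]
gripper_width: 0.178
```

```bash
python3 st.py
```

```text
13.4 [602.84  51.91 113.  ] [ 0.22 -0.43 -0.2 ] standF 0.11308015509111312 -0.46952438861942436 [-0.05  0.01  0.02]
standpos 109.55398518934832 0.0891216492670388
```

Request:
send_rows:
  steps: [0.95,0,0,-0.0005,0,0,0,0.95,0,0,-0.0005,0,0,0,0.95,0,0,-0.0005,0,0,0,0.95,0,0,0,0,0,0,0.95,0,0,0,0,0,0]

```text
time: 13.9
tool_pos: [602.8, 51.9, 111.4]
orientation: [0.993, 0.12, -0.0, -0.0]
contact_force: [-0.4, 0.7, -1.6]
gripper_width: 0.173
```

```bash
python3 st.py
```

```text
13.9 [602.83  51.92 111.43] [-0.43  0.74 -1.57] standF -0.2384603469252391 0.8243737562655341 [-0.03 -0.06 -0.03]
standpos 109.53931851081845 0.09623641220490953
```

In the hole mouth. Continue down gently.

Request:
send_rows:
  steps: [0.95,0,0,-0.001,0,0,0,0.95,0,0,-0.001,0,0,0,0.95,0,0,-0.001,0,0,0,0.95,0,0,0,0,0,0,0.95,0,0,0,0,0,0]

```text
time: 14.4
tool_pos: [602.8, 51.9, 108.4]
orientation: [0.993, 0.12, -0.0, -0.0]
contact_force: [0.3, -0.2, -0.5]
gripper_width: 0.177
```

```bash
python3 st.py
```

```text
14.4 [602.81  51.9  108.42] [ 0.29 -0.19 -0.53] standF 0.23297046716158226 -0.25432831027665315 [ 0.01 -0.01  0.06]
standpos 109.51579907702552 0.08396158935579479
```

Request:
send_rows:
  steps: [0.95,0,0,-0.0015,0,0,0,0.95,0,0,-0.0015,0,0,0,0.95,0,0,-0.0015,0,0,0,0.95,0,0,-0.0015,0,0,0,0.95,0,0,0,0,0,0]

```text
time: 14.9
tool_pos: [602.9, 51.9, 102.3]
orientation: [0.993, 0.12, 0.0, -0.0]
contact_force: [1.2, -0.1, -1.2]
gripper_width: 0.18
```

```bash
python3 st.py; python3 cmp.py s12 40 130
```

```text
14.9 [602.9   51.94 102.26] [ 1.19 -0.1  -1.25] standF 1.1366463914037581 -0.37608952053214795 [ 0.03 -0.13 -0.01]
standpos 109.61187275491503 0.09681046248588032
14.95 [602.92687221  51.93653406 102.35039891] [ 0.66985848 -0.12119875 -0.933967  ] [ 0.11304796 -0.07324223 -0.00037079]
```

View pics/s12.png

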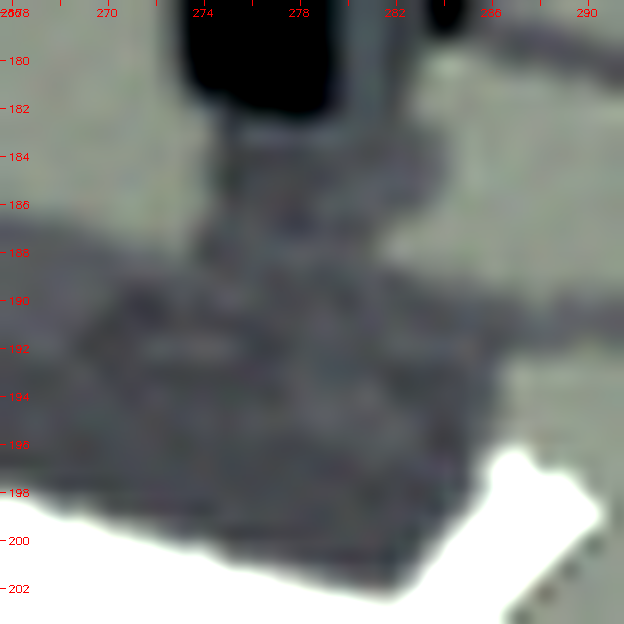

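Request:
send_rows:
  steps: [0.95,0,0,-0.001,0,0,0,0.95,0,0,-0.001,0,0,0,0.95,0,0,-0.001,0,0,0,0.95,0,0,-0.001,0,0,0,0.95,0,0,0,0,0,0]

```text
time: 15.45
tool_pos: [602.9, 51.9, 98.3]
orientation: [0.993, 0.12, 0.0, 0.0]
contact_force: [1.9, 0.3, -1.4]
gripper_width: 0.175
```

Request:
send_rows:
  steps: [0.95,0,0,-0.001,0,0,0,0.95,0,0,-0.001,0,0,0,0.95,0,0,-0.001,0,0,0,0.95,0,0,-0.001,0,0,0,0.95,0,0,0,0,0,0]

```text
time: 15.95
tool_pos: [602.8, 51.9, 94.3]
orientation: [0.993, 0.12, -0.0, -0.0]
contact_force: [2.6, 0.6, -1.1]
gripper_width: 0.179
```

```bash
python3 st.py
```

```text
15.95 [602.84  51.91  94.29] [ 2.6   0.64 -1.08] standF 2.673057546588499 0.007062318107629251 [ 0.11 -0.32 -0.  ]
standpos 109.54917880213722 0.08925099184342855
```

Request:
send_rows:
  steps: [0.95,0.0004,0.0001,-0.001,0,0,0,0.95,0,0,-0.001,0,0,0,0.95,0,0,-0.001,0,0,0,0.95,0,0,-0.001,0,0,0,0.95,0,0,0,0,0,0]

```text
time: 16.45
tool_pos: [603.1, 52.0, 90.3]
orientation: [0.993, 0.12, -0.0, -0.0]
contact_force: [0.4, -0.6, -0.7]
gripper_width: 0.178
```

Request:
send_rows:
  steps: [0.95,0.0002,0,-0.001,0,0,0,0.95,0,0,-0.001,0,0,0,0.95,0,0,-0.001,0,0,0,0.95,0,0,-0.001,0,0,0,0.95,0,0,0,0,0,0]

```text
time: 16.95
tool_pos: [603.3, 52.0, 86.3]
orientation: [0.993, 0.12, -0.0, -0.0]
contact_force: [-0.9, -0.1, -0.2]
gripper_width: 0.179
```

```bash
python3 st.py
```

```text
16.95 [603.29  51.99  86.26] [-0.94 -0.12 -0.25] standF -0.9416623527959452 0.10165581069568655 [0.01 0.01 0.02]
standpos 110.00048020512953 0.05602954837350893
```

```bash
python3 snap.py scene s13 235 150 305 220 8
```

```text
(no output)
```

View pics/s13.png

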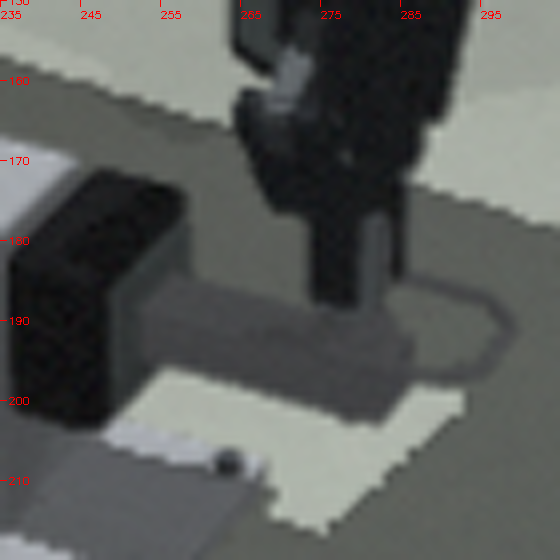

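Request:
send_rows:
  steps: [0.95,0,0,-0.001,0,0,0,0.95,0,0,-0.001,0,0,0,0.95,0,0,-0.001,0,0,0,0.95,0,0,-0.001,0,0,0,0.95,0,0,-0.001,0,0,0]

```text
time: 17.5
tool_pos: [603.3, 52.0, 81.4]
orientation: [0.993, 0.12, -0.0, -0.0]
contact_force: [-0.3, 0.6, -0.1]
gripper_width: 0.177
```

Request:
send_rows:
  steps: [0.95,0,0,-0.0005,0,0,0,0.95,0,0,-0.0005,0,0,0,0.95,0,0,0,0,0,0,0.95,0,0,0,0,0,0,0.95,0,0,0,0,0,0]

```text
time: 18.0
tool_pos: [603.3, 52.0, 80.4]
orientation: [0.993, 0.12, -0.0, -0.0]
contact_force: [-0.7, -0.1, -1.5]
gripper_width: 0.177
```

```bash
python3 st.py
```

```text
18.0 [603.35  52.01  80.41] [-0.71 -0.15 -1.48] standF -0.7239443821522779 0.02488745817334473 [0.09 0.19 0.02]
standpos 110.06514556650586 0.061198120937390854
```

Request:
send_rows:
  steps: [0.95,0,0,-0.0005,0,0,0,0.95,0,0,-0.0005,0,0,0,0.95,0,0,0,0,0,0,0.95,0,0,0,0,0,0,0.95,0,0,0,0,0,0]

```text
time: 18.5
tool_pos: [603.4, 52.0, 79.7]
orientation: [0.993, 0.12, -0.0, -0.0]
contact_force: [-1.9, 0.4, 3.0]
gripper_width: 0.179
```

Request:
send_rows:
  steps: [0.95,0,0,-0.0005,0,0,0,0.95,0,0,0,0,0,0,0.95,0,0,0,0,0,0,0.95,0,0,0,0,0,0,0.95,0,0,0,0,0,0]

```text
time: 19.0
tool_pos: [603.4, 52.0, 79.6]
orientation: [0.993, 0.12, 0.0, -0.0]
contact_force: [-4.0, -0.7, 8.4]
gripper_width: 0.173
```

Request:
send_rows:
  steps: [0.95,-0.0003,0,0.0005,0,0,0,0.85,0,0,0,0,0,0,0.7,0,0,0,0,0,0,0.55,0,0,0,0,0,0,0.55,0,0,0,0,0,0]

```text
time: 19.5
tool_pos: [603.4, 52.0, 79.4]
orientation: [0.993, 0.12, 0.0, 0.0]
contact_force: [0.2, -0.7, 0.2]
gripper_width: 0.448
```

```bash
python3 st.py; python3 snap.py scene s14 235 150 305 220 8
```

```text
19.5 [603.35  51.96  79.38] [ 0.17 -0.67  0.24] standF 0.007486194927281115 -0.686549862866463 [ 0.04  0.01 -0.02]
standpos 110.05719203653246 0.01833923930162129
```

View pics/s14.png

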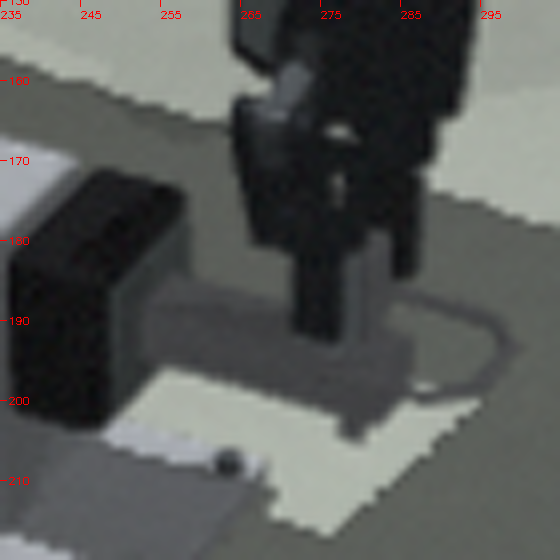

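Request:
send_rows:
  steps: [0.55,0.005,0.0012,0.002,0,0,0,0.55,0.01,0.0025,0,0,0,0,0.55,0.01,0.0025,0,0,0,0,0.55,0.005,0.0012,0,0,0,0,0.55,0,0,0,0,0,0]

```text
time: 20.05
tool_pos: [634.2, 59.7, 81.3]
orientation: [0.993, 0.12, 0.0, -0.0]
contact_force: [0.2, 0.3, -0.1]
gripper_width: 0.452
```

```bash
python3 st.py; python3 snap.py scene s15 245 150 315 220 8
```

```text
20.05 [634.18  59.68  81.33] [ 0.23  0.27 -0.08] standF 0.2887268888709685 0.20270305505540676 [-0.01  0.03 -0.01]
standpos 141.83898875988197 0.24646015499590135
```

View pics/s15.png

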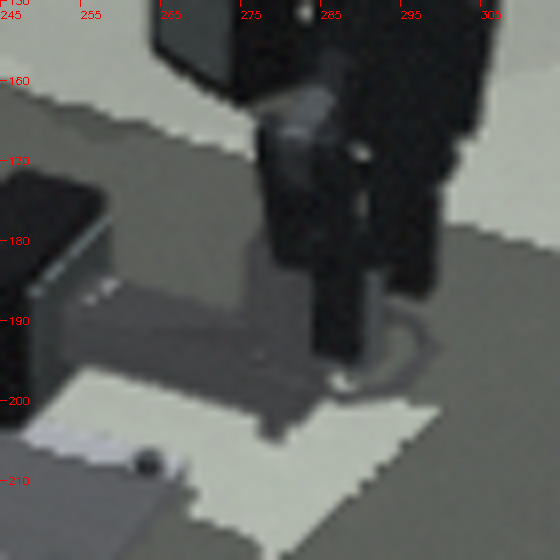

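Request:
send_rows:
  steps: [0.55,0,0,-0.004,0,0,0,0.55,0,0,-0.004,0,0,0,0.55,0,0,-0.003,0,0,0,0.55,0,0,-0.002,0,0,0,0.55,0,0,-0.002,0,0,0]

```text
time: 20.6
tool_pos: [632.9, 59.4, 66.3]
orientation: [0.993, 0.12, -0.0, 0.0]
contact_force: [-0.0, -0.8, 2.1]
gripper_width: 0.451
```

Request:
send_rows:
  steps: [0.55,0,0,-0.002,0,0,0,0.55,0,0,-0.002,0,0,0,0.55,0,0,-0.002,0,0,0,0.55,0,0,-0.002,0,0,0,0.55,0,0,-0.001,0,0,0]

```text
time: 21.1
tool_pos: [633.1, 59.4, 57.3]
orientation: [0.993, 0.12, -0.0, -0.0]
contact_force: [-0.4, 0.1, 1.3]
gripper_width: 0.45
```

```bash
python3 st.py; python3 snap.py scene s16 245 150 315 220 8
```

```text
21.1 [633.11  59.42  57.25] [-0.36  0.05  1.25] standF -0.3415971723290033 0.13776830157755104 [ 0.04  0.07 -0.02]
standpos 140.73391131658187 0.24413056250437393
```

View pics/s16.png

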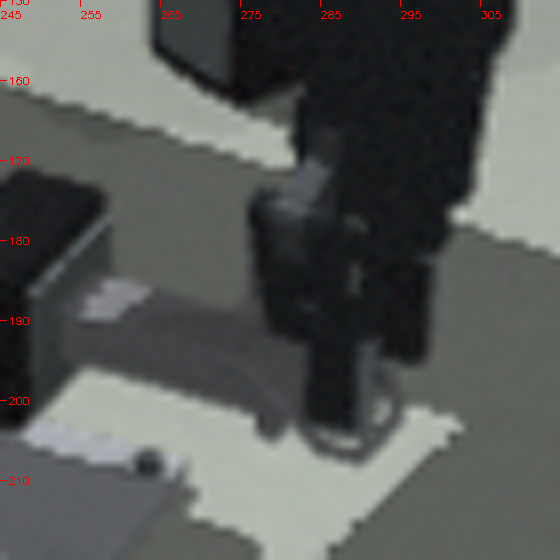

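Request:
send_rows:
  steps: [0.55,0,0,-0.002,0,0,0,0.55,0,0,-0.003,0,0,0,0.55,0,0,-0.003,0,0,0,0.55,0,0,-0.003,0,0,0,0.55,0,0,-0.003,0,0,0]

```text
time: 21.65
tool_pos: [633.2, 59.4, 43.1]
orientation: [0.993, 0.12, -0.0, -0.0]
contact_force: [0.5, -0.1, 1.9]
gripper_width: 0.448
```

```bash
python3 st.py; python3 snap.py scene s17 245 150 315 220 8
```

```text
21.65 [633.15  59.44  43.14] [ 0.55 -0.06  1.93] standF 0.5184175417347722 -0.18795805906392052 [ 0.1  -0.02 -0.03]
standpos 140.78002399622696 0.25346382347539276
```

View pics/s17.png

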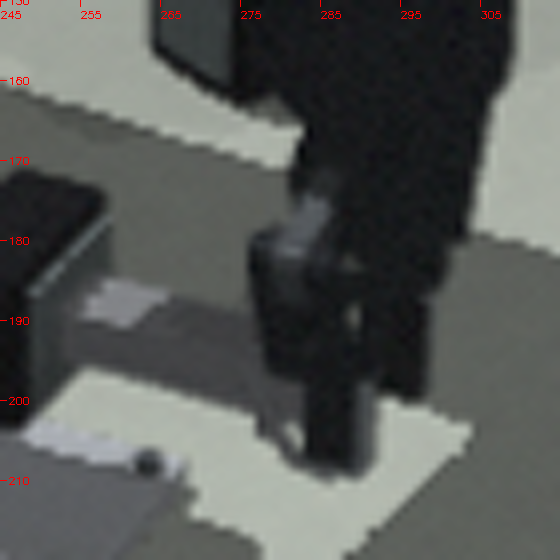

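Request:
send_rows:
  steps: [0.55,-0.002,-0.0005,0,0,0,0,0.55,-0.002,-0.0005,0,0,0,0,0.55,-0.002,-0.0005,0,0,0,0,0.55,-0.002,-0.0005,0,0,0,0,0.55,0,0,0,0,0,0]

```text
time: 22.2
tool_pos: [624.8, 57.3, 43.5]
orientation: [0.993, 0.12, -0.0, 0.0]
contact_force: [0.9, 0.5, 0.9]
gripper_width: 0.453
```

Request:
send_rows:
  steps: [0.55,-0.002,-0.0005,0,0,0,0,0.55,-0.001,-0.0002,0,0,0,0,0.55,-0.001,-0.0003,0,0,0,0,0.55,0,0,0,0,0,0,0.55,0,0,0,0,0,0]

```text
time: 22.7
tool_pos: [621.0, 56.4, 43.4]
orientation: [0.993, 0.12, -0.0, 0.0]
contact_force: [1.3, 0.8, 0.7]
gripper_width: 0.449
```

```bash
python3 st.py; python3 snap.py scene s18 245 150 315 220 8
```

```text
22.7 [621.05  56.38  43.44] [1.32 0.76 0.71] standF 1.4593866673265816 0.4302159670735425 [ 0.02 -0.1  -0.  ]
standpos 128.2963377475786 0.13615540675266757
```

View pics/s18.png

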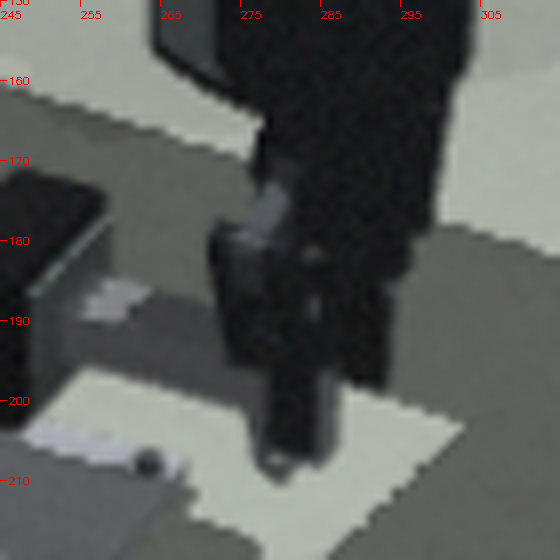

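Request:
send_rows:
  steps: [0.55,-0.001,-0.0002,0,0,0,0,0.55,-0.001,-0.0002,0,0,0,0,0.55,0,0,0,0,0,0,0.55,0,0,0,0,0,0,0.55,0,0,0,0,0,0]

```text
time: 23.25
tool_pos: [619.0, 56.0, 43.5]
orientation: [0.993, 0.12, -0.0, 0.0]
contact_force: [0.9, -0.5, -0.6]
gripper_width: 0.455
```

Request:
send_rows:
  steps: [0.55,-0.0005,-0.0001,0,0,0,0,0.55,-0.0005,-0.0002,0,0,0,0,0.55,0,0,0,0,0,0,0.55,0,0,0,0,0,0,0.55,0,0,0,0,0,0]

```text
time: 23.75
tool_pos: [618.1, 55.7, 43.5]
orientation: [0.993, 0.12, -0.0, -0.0]
contact_force: [1.4, 0.5, -1.0]
gripper_width: 0.45
```

```bash
python3 st.py
```

```text
23.75 [618.12  55.71  43.47] [ 1.44  0.53 -0.99] standF 1.5281681725789622 0.1779502970011269 [ 0.08 -0.14  0.01]
standpos 125.29090071753798 0.17515457775006738
```

Continue until the stop is felt.

Request:
send_rows:
  steps: [0.55,-0.0005,-0.0001,0,0,0,0,0.55,-0.0005,-0.0001,0,0,0,0,0.55,0,0,0,0,0,0,0.55,0,0,0,0,0,0,0.55,0,0,0,0,0,0]

```text
time: 24.25
tool_pos: [617.1, 55.5, 43.5]
orientation: [0.993, 0.12, -0.0, -0.0]
contact_force: [0.3, 0.6, -0.7]
gripper_width: 0.45
```

Request:
send_rows:
  steps: [0.55,-0.0005,-0.0001,0,0,0,0,0.55,0,0,0,0,0,0,0.55,0,0,0,0,0,0,0.55,0,0,0,0,0,0,0.55,0,0,0,0,0,0]

```text
time: 24.75
tool_pos: [616.7, 55.4, 43.5]
orientation: [0.993, 0.12, -0.0, 0.0]
contact_force: [0.4, -0.1, -0.6]
gripper_width: 0.447
```

```bash
python3 st.py
```

```text
24.75 [616.65  55.41  43.48] [ 0.41 -0.05 -0.57] standF 0.3817275221125294 -0.1452212599131937 [ 0.04 -0.2   0.01]
standpos 123.7963705311237 0.22528764201802076
```

Request:
send_rows:
  steps: [0.55,-0.0005,-0.0001,0,0,0,0,0.55,-0.0005,-0.0001,0,0,0,0,0.55,0,0,0,0,0,0,0.55,0,0,0,0,0,0,0.55,0,0,0,0,0,0]

```text
time: 25.25
tool_pos: [615.7, 55.2, 43.5]
orientation: [0.993, 0.12, 0.0, 0.0]
contact_force: [1.1, 0.4, -0.3]
gripper_width: 0.451
```

Request:
send_rows:
  steps: [0.55,-0.0005,-0.0001,0,0,0,0,0.55,0,0,0,0,0,0,0.55,0,0,0,0,0,0,0.55,0,0,0,0,0,0,0.55,0,0,0,0,0,0]

```text
time: 25.75
tool_pos: [615.5, 55.2, 43.6]
orientation: [0.993, 0.12, 0.0, 0.0]
contact_force: [3.4, 0.2, -0.7]
gripper_width: 0.452
```

```bash
python3 st.py; python3 snap.py scene s19 245 160 315 220 9
```

```text
25.75 [615.48  55.15  43.58] [ 3.44  0.19 -0.67] standF 3.3913930662933423 -0.623496527429121 [ 0.07 -0.7  -0.05]
standpos 122.60063788954479 0.2569305988096744
```

View pics/s19.png

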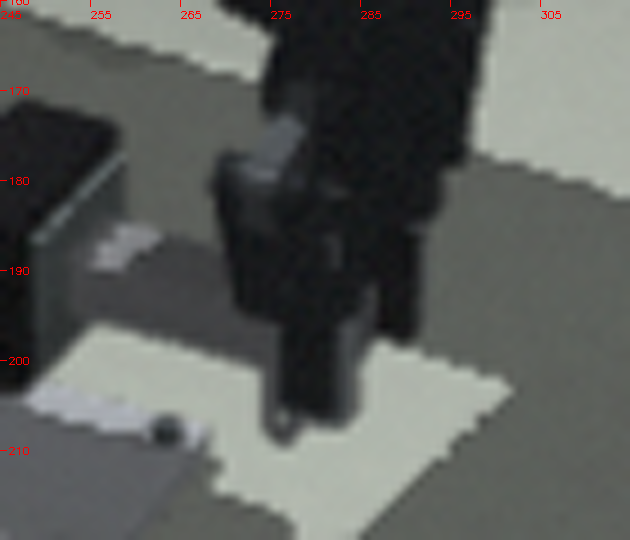

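Request:
send_rows:
  steps: [0.55,-0.0005,-0.0001,0,0,0,0,0.55,0,0,0,0,0,0,0.55,0.005,0.0012,0,0,0,0,0.55,0.015,0.0037,0,0,0,0,0.55,0.03,0.0074,0,0,0,0]

```text
time: 26.3
tool_pos: [662.3, 66.9, 42.9]
orientation: [0.993, 0.12, -0.002, 0.0]
contact_force: [0.0, -0.5, 0.8]
gripper_width: 0.454
```

Request:
send_rows:
  steps: [0.55,0.03,0.0074,0,0,0,0,0.55,0,0.02,0.05,0,0,0,0.55,0,0.04,0.05,0,0,0,0.55,0,0.05,0.05,0,0,0,0.55,0,0.05,0.02,0,0,0]

```text
time: 26.8
tool_pos: [695.2, 206.4, 186.2]
orientation: [0.993, 0.119, 0.001, 0.0]
contact_force: [0.8, 0.1, 0.4]
gripper_width: 0.451
```

Request:
send_rows:
  steps: [0.55,-0.03,0.05,0,0,0,0,0.55,-0.03,0.05,0,0,0,0,0.55,-0.03,0.05,0,0,0,0,0.55,-0.03,0.04,0,0,0,0,0.55,0,0,0,0,0,0]

```text
time: 27.3
tool_pos: [582.8, 379.3, 182.3]
orientation: [0.993, 0.122, -0.002, -0.0]
contact_force: [0.7, -0.9, 0.3]
gripper_width: 0.452
```

```bash
python3 st.py; python3 snap.py scene s20 225 155 305 225 9;python3 snap.py top t20 245 145 300 200 11
```

```text
27.3 [582.76 379.31 182.29] [ 0.71 -0.95  0.31] standF 0.4664034053322661 -1.0871025433891608 [-0.04  0.02 -0.02]
standpos 167.2195127002181 322.9944019889605
```

View pics/s20.png

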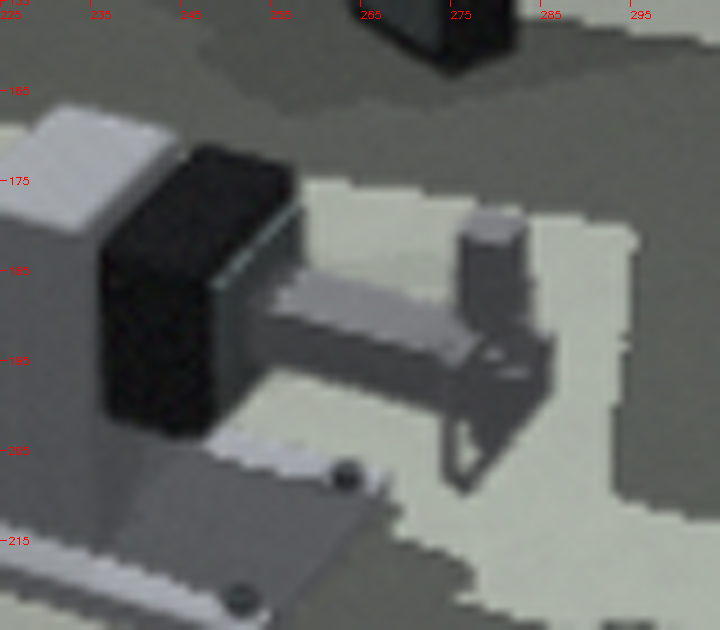

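View pics/t20.png

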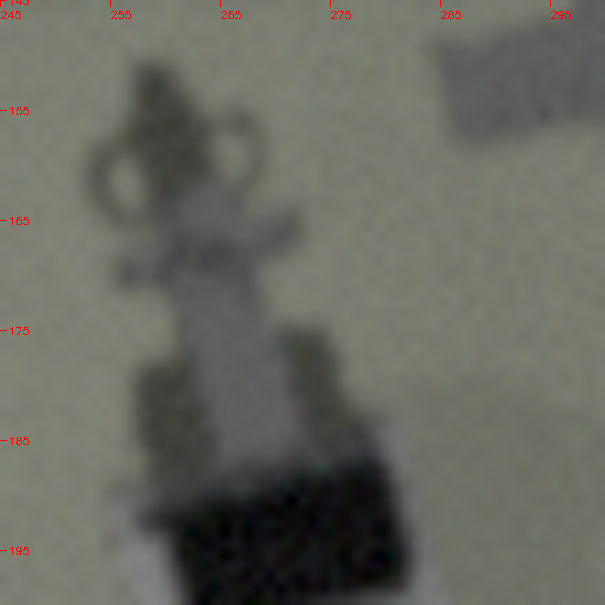

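```bash
python3 - <<'E'
import cv2
from h import *
im=cv2.imread("pics/s20_full.png"); x0,y0,f=262,170,18
outs=[]
for o,th in (((602.4,51.2,100),1.57),((602.4,51.2,100),1.35)):
    c=cv2.resize(im[y0:y0+42,x0:x0+32],None,fx=12,fy=12,interpolation=cv2.INTER_CUBIC); yaw=.24
    cs,sn=np.cos(yaw),np.sin(yaw)
    def W(l): return np.array([o[0]+cs*l[0]-sn*l[1],o[1]+sn*l[0]+cs*l[1],o[2]+l[2]])
    def L(ls,col):
        q=np.array([proj("scene",W(l))[0] for l in ls]); q=((q-[x0,y0]+.5)*12-.5).round().astype(int); cv2.polylines(c,[q.reshape(-1,1,2)],True,col,1)
    L([(-8,-8,38),(8,-8,38),(8,8,38),(-8,8,38)],(0,0,255))
    a=np.linspace(0,2*np.pi,25); L([(12*np.cos(t),12*np.sin(t),0) for t in a],(0,255,0))
    L([(r*np.cos(th),y,6-r*np.sin(th)) for r,y in ((0,-24),(34,-24),(46,-12),(46,12),(34,24),(0,24))],(255,0,0))
    outs.append(c)
cv2.imwrite("pics/ov3.png",np.hstack(outs))
E
```

```text
(no output)
```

View pics/ov3.png

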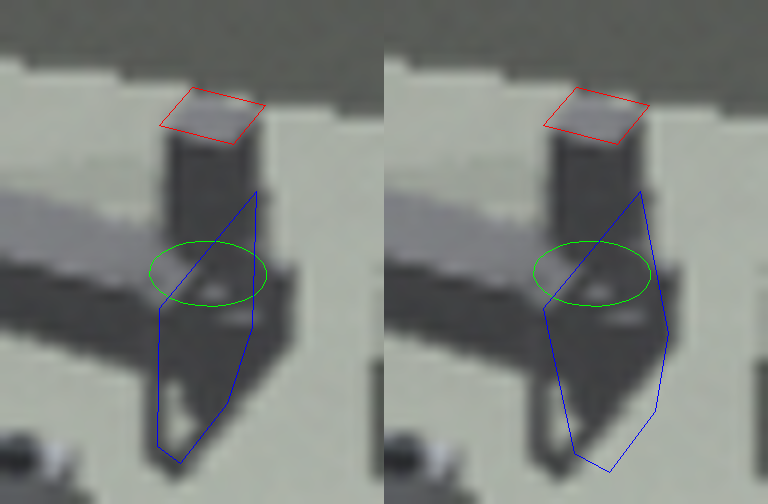

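```bash
python3 -c "
from bench import env
s=env.observe();print(s['time'],s['qvel']);print(env.sign_off())"
```

```text
27.4 [-0.04360301  0.00375413 -0.0082663  -0.00836008 -0.00553444 -0.00393582]
the job is handed in; nothing more can be done
None
```

The pin is home in the shaft's hole with its ring swung down and closed beside it, and the job was handed in at 27.4 s. No verdict was reported.

**Finding the hole:** I gripped the pin by its knob and touched the shaft's top at about 6 N. Sliding about 2 mm sideways on that light contact dropped the tip into the hole, about 110 mm along the stand.

**Seating the pin:** I lowered it until the flange met the shaft. The last reading there was 8 N, at the tool height predicted for a flange on the shaft's top (about 79.6 mm). After letting go, the camera showed the pin's end sticking out below the shaft.

**Swinging the ring:** I pressed both legs down with the open fingers at about 2 N, then pushed them in until the stop gave 3.4 N plus a further 0.5 mm. The arm then moved well clear.

**Last check:** In the final scene picture the knob top and ring match the drawn model of a seated pin with the ring at 1.57 rad, and clearly not 1.35. Knob and ring are each within about 1 px, some 2 to 3 mm. The ring looked about 2 mm lower than the model.

**What disagreed:**
- **Fingertip height:** The fingertips sat about 30 to 35 mm higher than the reported TCP in the pictures. The first grasp closed on air above the knob because of this, and I worked from the pictures after that.
- **Camera offset:** The two cameras disagreed by about 2.5 mm sideways.
- **Catch force:** I never felt the catch's stated 3 to 12 N while pushing the pin in. Readings taken between the steps stayed near zero until the flange seated.
- **Other objects:** I did not re-measure the tumbler, spare cartridge, box or protractor at the end. The arm passed well clear of them.

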